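Fetch the carved duck from under the drying rack with the reacher

TASK

The finished, painted duck has slid in under the low slatted drying rack, where no hand fits. Take the reacher by its pistol grip and trigger, slide its open jaws in around the duck, squeeze the trigger just firmly enough to hold the heavy little thing without marking its soft wood, draw it out between the jaws on to the open bench until all of it is well clear of the rack, and let go so that the duck stands upright, free of the jaws, and the reacher lies flat on the bench. Do not touch the duck with the hand, jam anything against the rack or lean on it, and leave the unpainted blank and everything else where they are.

Things in the scene. Friction and masses are not known exactly. Their poses are not given: they have to be found in the camera images.
- reacher: Hand reacher (pick-up tool) on its side, orange and black with an aluminium tube; 385 mm long, 34 mm high, 0.32 kg. Origin: underside, below the middle of the hand grip; x along the tube to the jaws, z up. Tube axis at y = +52 mm, 17 mm up; orange body at its rear: x -36 to 76, y 34 to 70 mm. Black pistol grip: x -30 to -4, y -63 to 66 mm; orange trigger ahead of it, front face at x = +30 mm.
- reacher_grip (a point): Where to take it: 18 mm over the reacher's origin, between the flat back of the pistol grip (30 mm behind, -x) and the flat front of the trigger (30 mm ahead, +x): 60 mm across, 42 mm when fully pulled. One finger behind the grip, one before the trigger: closing the hand pulls the trigger. Both faces are free 30 mm either way along y, 4 to 32 mm above the bench.
- trigger (a joint): Trigger travel: 0 free (jaws sprung open) to 0.018 m pulled; slides straight back to the grip. Stays put below 9 N of squeeze, then the spring adds 0.3 N per mm. Each jaw pad moves in 1.2 mm per mm. The jaws meet the duck's middle at about 9 mm, 11.7 N; each newton more presses each pad on it by about 0.4 N. Drawing back pulls on the trigger too: the drag, about 4 N, or more if the tool is pressed down, adds to the squeeze.
- jaw_mid (a point): Middle between the jaw pads, 18 mm up: at x = 335, y = +52 mm of the reacher. Pads 28 mm long, 22 mm high, 62 mm apart open, 18 mm shut; the open jaws are 90 mm wide outside and end 14 mm ahead of this point; the front of the black jaw head that carries them lies 59 mm behind it.
- jaw_left: The jaw on the reacher's +y side, orange with a black pad. Origin at its hinge on the jaw head; turns about the vertical.
- jaw_right: The jaw on the reacher's -y side, mirror image of jaw_left.
- duck: Finished miniature duck, soft wood with a lead keel, 0.21 to 0.35 kg: brown body, green head, yellow beak. 72 mm long (82 with beak), 40 mm wide at its middle 23 mm up, 63 mm high. Origin under its middle on its flat foot; x to the beak, z up. Under the rack, beak roughly to the rear, 45 to 70 mm either side of the rack's middle; slides with friction about 0.6. A pad pressing over 7 N marks it.
- rack: Slatted pine drying rack screwed down, 200 mm deep, 400 long, 90 high. Origin on the bench under its middle; x from its open front (x = -100 mm) to its rear, y along its length. Five 15 mm slats along y, 31 mm gaps; under them 76 mm clear, open in front between corner posts (inner faces at y = -176 and +176 mm). A 30 mm high stretcher closes the rear, inner face at x = +82 mm.
- blank: Unpainted light-wood blank of the same duck, same size, 0.1 kg, under the rack beside the duck, on the other side of the rack's middle. Origin and axes as the duck's. To be left alone.
- tray_rack: Carved light-wood tray, 130 x 90 x 26 mm, drying on the rack. To be left alone; origin under its middle.
- wax_tin: Round red and brass tin of wax, 60 mm across, 34 mm high, on the rack. To be left alone; origin under its middle.
- tray_bench: Carved light-wood tray, 110 x 170 x 28 mm, on the bench. To be left alone; origin under its middle.
- mallet: Square-headed carver's mallet, head 110 x 85 x 85 mm, handle 180 mm, lying on the bench. To be left alone; origin under its head.
- gouge_wide: Wide gouge with a dark wooden handle, 240 mm long, on the bench. To be left alone; origin under the handle's front end.
- gouge_narrow: Gouge with a brown wooden handle, 230 mm long, on the bench. To be left alone; origin under the handle's front end.
- square: Flat black steel square, arms 240 and 150 mm, 4 mm thick, on the bench. To be left alone; origin at its corner.

How it is judged:
On the way, in this order (a step that is already met when the one before it is completed fails the run):
1. the jaws, still open, either side of the duck under the rack (value of joint trigger below 0.006 m and horizontal distance between jaw_mid and duck below 0.03 m and x of duck in the frame of rack above -0.06 m), for 0.1 s.
2. both jaws closed on the duck while it is still under the rack (contact force between each of jaw_left, jaw_right and duck above 0.8 N and x of duck in the frame of rack above -0.06 m), for 0.2 s.
3. the duck drawn out clear of the rack, still held between the jaws (contact force between each of jaw_left, jaw_right and duck above 0.4 N and x of duck in the frame of rack below -0.15 m), for 0.2 s.
At the end, for the whole second after the job is handed in: Duck on the bench, upright (within 0.15 rad), at rest, its middle at least 50 mm in front of the rack's front edge, touched by nothing of the reacher; reacher lying flat on the bench (within 0.15 rad, underside within 12 mm), at rest and let go (x of duck in the frame of rack below -0.15 m and angle between each of duck, reacher's own z axis and vertical below 0.15 rad and height (world z) of duck below 0.01 m and linear speed of each of duck, reacher below 0.02 m/s and contact force between reacher and duck below 0.1 N and height (world z) of reacher below 0.012 m).
It fails at once if a jaw presses on the duck with more than 7 N (contact force between any of jaw_left, jaw_right and duck above 7 N).
It fails at once if the duck is jammed against the rack with more than 10 N, or the reacher with more than 15 N (contact force between duck and rack above 10 N or contact force between reacher and rack above 15 N).
It fails at once if the hand or arm touches the duck or leans on the rack (contact force between any of the arm, the fingers and duck above 0.3 N or contact force between any of the arm, the fingers and rack above 2 N).
It fails at once if the duck is tipped over (more than 0.5 rad) (angle between duck's own z axis and vertical above 0.5 rad).
It fails at once if a bystander is moved more than 20 mm (distance of any of blank, tray_rack, wax_tin, tray_bench, mallet, gouge_wide, gouge_narrow, square from where it was at the start of the episode above 0.02 m).
It also fails if it takes over 56 s, if anything falls off the work surface, if the arm or the gripper's body presses on something with over 40 N, if the wrist force passes 120 N, or if a joint passes its speed limit or range.

ROBOT

A 7-joint arm with a two-finger parallel gripper is mounted at the origin on the work surface. World frame = base frame: x ahead of the robot, y to its left, z up, the work surface at z = 0. Lengths are in m, angles in rad, forces in N, time in s.
With the tool pointing down it reaches from about 0.425 to 0.875 m from the base axis. Payload 4.7 kg.
Tool frame: the origin (TCP) lies between the finger pads; the fingertips stand 25 mm ahead of it and the grasp point (between the pads) lies 6 mm ahead of it; z points along the fingers, y is the direction in which the jaws open and shut (so a half turn about z gives the same grasp; the last joint's range is limited). The gripper opens to 87 mm and grips with 3 to 60 N. Pads are 19 mm wide; open, the fingers measure 117 mm over their backs; the gripper's body (75 mm by 190 mm) begins 51 mm behind the grasp point.
Start: joints at [-1.171, 0.321, -0.07, 1.45, 0.023, 1.371, -0.057], TCP at [0.245, 0.602, 0.248] pointing down, gripper open.
Joint ranges: [-2.86, 2.86], [-0.3, 2.09], [-1.38, 1.24], [0.06, 2.45], [-1.56, 4.7], [0.09, 2.05], [-2.69, 2.69]. Speed limits (rad/s): [2.57, 2.57, 3.14, 3.14, 3.14, 3.14, 3.14].

INTERFACE

Orientations are given as a rotation vector (axis times angle).
In Python, from bench import * gives the robot as it stands.
- The arm moves only by the tool send_rows, never from a script. Its arguments are lists of equal length, an entry for each row: "rotation": the turn, a rotation vector about the tool's x, y, z in degrees, a list of three; "slide": the shift along the tool's x, y, z in mm, a list of three; "fingers": the gripper command: -1 is fully open, 1 is shut, values between are in proportion. In form: {"rotation": [[wx, wy, wz], ...], "slide": [[tx, ty, tz], ...], "fingers": [fingers, ...]}. A call has 1 to 12 rows; each row is the pose to reach, as a shift and turn from the pose commanded when the call began, along the tool's axes at that moment; what a row does not reach only later rows make up. A row lasts 1/10 s, in which the tool goes at most 50 mm and 8.59 degrees, less where a joint would pass 70% of its speed; a pose out of reach is approached as far as the arm can. A call with a gripper value outside its range is refused whole. The fingers move at their own pace and stop on an object; "force" is the grip in N (left out, the last holds). Time passes only in rows, so rows that repeat a pose let the fingers close. It gives the time, the measured TCP pose, the force and the opening at its end, in the units of the state.
- get_state(): the state, without advancing time (a new reading comes with each control period).
- get_image(name): name is "scene" or "top" or "wrist"; returns the picture (384x512x3 uint8, red, green, blue); there is no depth.
- camera_model(name): a dict with "intrinsics" (3x3 intrinsics, pixels), "k1" (the pictures are not rectified: a ray, as slopes to the right and down, at radius r is drawn at 1 + k1 r^2 times it, then the intrinsics apply), "rvec" (rotation vector, rad) and "tvec" (3), from world to camera coordinates, as OpenCV has them. Camera axes: x right, y down, z forward; pixel columns grow to the right and rows downward; lengths in m; the calibration is good to about 2 mm. A picture is of the moment at which its call begins: read the wrist's pose just before it. camera_model takes no time and is no camera call; for the wrist camera it gives the pose at the moment of the call.
- close_job(): hands the job in, once; it reports no verdict.
The state is a dict: "time": time; "joint_positions": joint angles; "qd": joint speeds; "joint_torque": joint torques, N m; "position": TCP position; "tool_rot": TCP orientation; "ft_force": force on the tool from outside, world axes, zero at the start; "torque": the same for the moment, N m; "grip_width": opening from 0.0 (shut) to 1.0 (fully open).
Only numpy, scipy, OpenCV 4.12 (cv2) and the standard library are available. Lean on these libraries where they do the work, as an engineer would, in place of code of your own. Each camera call takes 0.05 s, during which the arm holds its last target.

## Working session

There is one attempt and no reset: what is moved stays moved. The work goes in short steps, Python scripts to look and compute and a tool call to move; the robot and the scene stay as the last step left them, time stands still between calls to the robot, and variables do not carry over. Pictures are saved under pics/ and viewed, and the job is handed in when it is done.

Besides the shell and the picture viewer there is one more tool, called after "Request:" as a command line: name --argument value ..., lists and objects as JSON in quotes. send_rows: Moves the arm, as the interface text tells. Its arguments: {"type":"object","properties":{"rotation":{"type":"array"},"slide":{"type":"array"},"fingers":{"type":"array"},"force":{"type":"number"}},"required":["rotation","slide","fingers"]}

```bash
ls; mkdir -p pics; python3 - <<'E'
from bench import *
import cv2
print(get_state())
for n in ["scene","top"]:
    im=get_image(n); cv2.imwrite(f"pics/{n}0.png",im[:,:,::-1]); print(n,camera_model(n))
E
```

```text
pics
{'time': 0.0, 'joint_positions': array([-1.17090947,  0.32186038, -0.07009119,  1.45167607,  0.02260642,
        1.37080203, -0.05690996]), 'qd': array([ 9.87944704e-04,  3.37948381e-05, -3.87587655e-04,  8.41272282e-04,
       -5.81775676e-04,  9.88471649e-04, -8.60620630e-04]), 'joint_torque': array([-1.40545239e-04, -4.91289890e+01, -4.04150113e-01, -3.12534034e+01,
       -6.40116166e-02,  4.34664753e-02,  1.65463734e-04]), 'position': array([0.24443831, 0.60173752, 0.24643671]), 'tool_rot': array([-6.02145523e-01, -3.08306549e+00,  3.04594951e-03]), 'ft_force': array([0.48450097, 0.41176123, 0.39141464]), 'torque': array([-0.06203765, -0.0254035 , -0.00717762]), 'grip_width': 0.9977839119735922}
scene {'intrinsics': array([[356.14844838,   0.        , 256.18245081],
       [  0.        , 356.14844838, 194.07203358],
       [  0.        ,   0.        ,   1.        ]]), 'k1': -0.11193835969069212, 'rvec': array([ 1.34374569,  2.26170313, -0.89108816]), 'tvec': array([ 0.34626316, -0.30704723,  1.48587063])}
top {'intrinsics': array([[359.05444053,   0.        , 261.53152948],
       [  0.        , 359.05444053, 181.00587595],
       [  0.        ,   0.        ,   1.        ]]), 'k1': 0.031256185566041775, 'rvec': array([ 2.18919881, -2.19763242,  0.08075717]), 'tvec': array([-0.04378249,  0.57626503,  1.13431262])}
```

View pics/scene0.png

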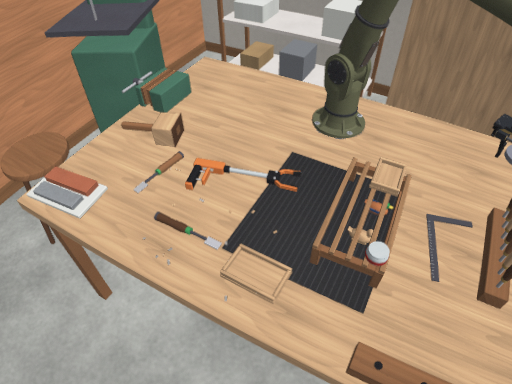

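View pics/top0.png

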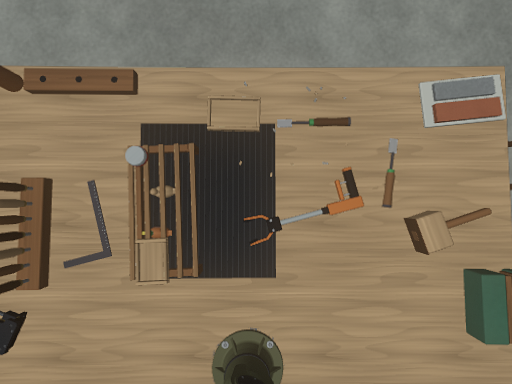

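```bash
cat > h.py <<'E'
import numpy as np, cv2
from scipy.spatial.transform import Rotation as R
def rays(cm,uv):
    uv=np.atleast_2d(np.float64(uv)); K=cm["intrinsics"]
    d=np.c_[(uv[:,0]-K[0,2])/K[0,0],(uv[:,1]-K[1,2])/K[1,1]]
    u=d.copy()
    for _ in range(30): u=d/(1+cm["k1"]*(u**2).sum(1,keepdims=True))
    Rm=R.from_rotvec(cm["rvec"]).as_matrix(); t=np.array(cm["tvec"]).ravel()
    return -Rm.T@t, np.c_[u,np.ones(len(u))]@Rm
def onz(cm,uv,z):
    c,d=rays(cm,uv); s=(z-c[2])/d[:,2]; return c+s[:,None]*d
def proj(cm,P):
    P=np.atleast_2d(np.float64(P)); Rm=R.from_rotvec(cm["rvec"]).as_matrix()
    q=P@Rm.T+np.array(cm["tvec"]).ravel(); s=q[:,:2]/q[:,2:]
    s=s*(1+cm["k1"]*(s**2).sum(1,keepdims=True)); K=cm["intrinsics"]
    return s*[K[0,0],K[1,1]]+[K[0,2],K[1,2]]
def tri(obs):
    A=np.zeros((3,3));b=np.zeros(3)
    L=[]
    for cm,uv in obs:
        c,d=rays(cm,uv); d=d[0]/np.linalg.norm(d[0]); M=np.eye(3)-np.outer(d,d); A+=M;b+=M@c; L.append((c,M))
    p=np.linalg.solve(A,b); return p,[np.linalg.norm(M@(p-c)) for c,M in L]
E
python3 - <<'E'
import cv2
t=cv2.imread("pics/top0.png");s=cv2.imread("pics/scene0.png")
cv2.imwrite("pics/t1.png",cv2.resize(t[130:290,120:280],None,fx=3.7,fy=3.7,interpolation=cv2.INTER_CUBIC))
cv2.imwrite("pics/t2.png",cv2.resize(t[150:260,230:380],None,fx=5,fy=5,interpolation=cv2.INTER_CUBIC))
cv2.imwrite("pics/s1.png",cv2.resize(s[140:290,290:430],None,fx=4,fy=4,interpolation=cv2.INTER_CUBIC))
cv2.imwrite("pics/s2.png",cv2.resize(s[140:210,175:315],None,fx=5,fy=5,interpolation=cv2.INTER_CUBIC))
E
```

```text
(no output)
```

View pics/t1.png

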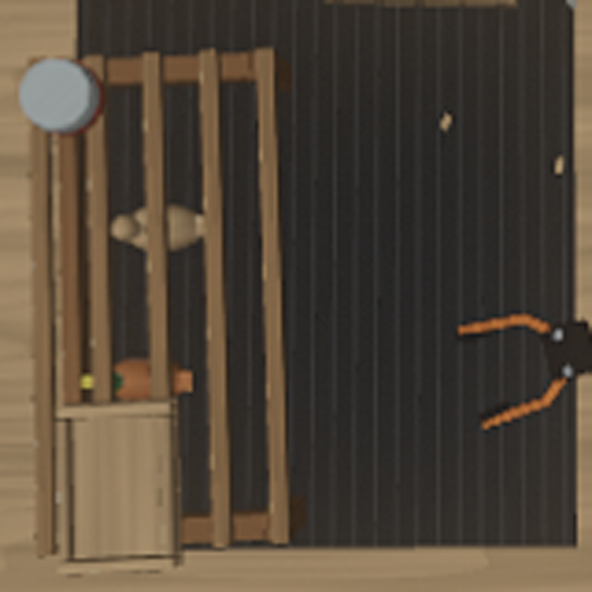

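View pics/t2.png

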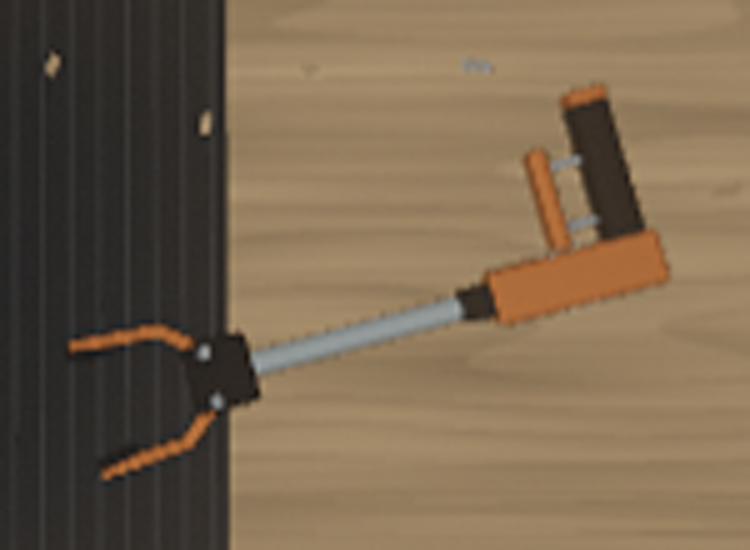

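View pics/s1.png

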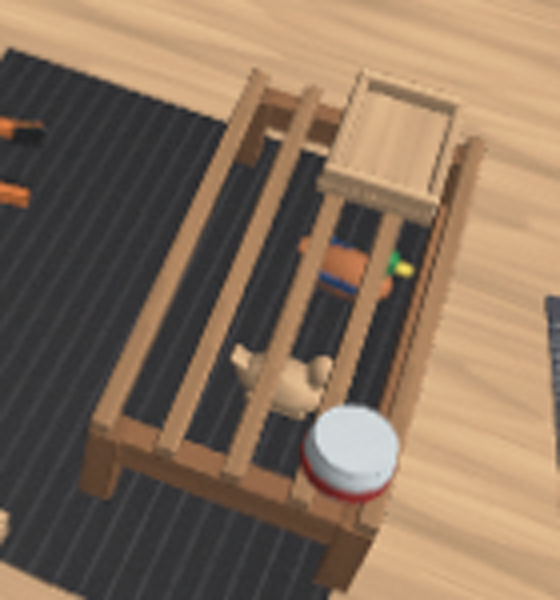

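View pics/s2.png

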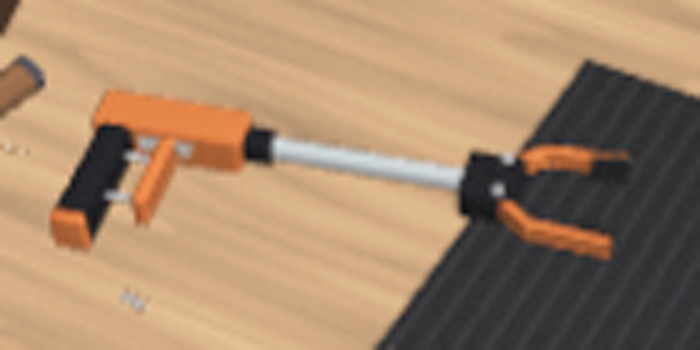

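```bash
python3 - <<'E'
from bench import *
from h import *
t=camera_model("top");s=camera_model("scene")
T=lambda p,k,o:np.array(p)/k+o
tt1=lambda p:T(p,3.7,[120,130]); tt2=lambda p:T(p,5,[230,150]); ss1=lambda p:T(p,4,[290,140]); ss2=lambda p:T(p,5,[175,140])
np.set_printoptions(precision=4,suppress=True)
pairs={"gripend_top":((585,95),(80,215),2,2),"body rear/tube outer corner":((668,278),(108,93),2,2),"body front outer":((502,323),(250,115),2,2),
"hinge far":((217,402),(508,160),2,2),"hinge near":((203,353),(497,188),2,2),"beak":((86,382),(404,270),1,1),"ducktail":((187,380),(308,245),1,1),
"blank head":((122,228),(320,365),1,1),"blanktail":((200,225),(240,355),1,1),
"rack front slat end +x":((265,50),(103,422),1,1),"rack front slat end -x":((282,543),(260,75),1,1),"rear slat end -x":((47,552),(478,145),1,1),"rear slat +x":((42,62),(370,525),1,1)}
for k,(a,b,c,d) in pairs.items():
    ua=tt1(a) if c==1 else tt2(a); ub=ss1(b) if d==1 else ss2(b)
    p,e=tri([(t,ua),(s,ub)]); print(k,p,np.array(e))
im=get_image("top"); hsv=cv2.cvtColor(im,cv2.COLOR_RGB2HSV)
m=cv2.inRange(hsv,(3,150,120),(18,255,255))
n,l,st,ce=cv2.connectedComponentsWithStats(m)
for i in range(1,n):
    if st[i,4]>15:
        pts=np.argwhere(l==i)[:,::-1].astype(np.float32); P=onz(t,pts,0.034)[:,:2].astype(np.float32)
        print(st[i],cv2.minAreaRect(P))
E
```

```text
gripend_top [ 0.6115 -0.3166  0.0255] [0.0034 0.0034]
body rear/tube outer corner [ 0.4963 -0.3711  0.0225] [0.0002 0.0002]
body front outer [ 0.4682 -0.265   0.0234] [0.0006 0.0006]
hinge far [ 0.4184 -0.083   0.0189] [0.0001 0.0001]
hinge near [ 0.45   -0.0749  0.0224] [0.0007 0.0007]
beak [0.4145 0.3189 0.0448] [0.0012 0.0012]
ducktail [0.4138 0.2404 0.0318] [0.0008 0.0008]
blank head [0.543  0.2877 0.053 ] [0.0025 0.0025]
blanktail [0.5456 0.2292 0.032 ] [0.0011 0.0011]
rack front slat end +x [0.6867 0.1675 0.083 ] [0.0007 0.0007]
rack front slat end -x [0.287  0.1504 0.0773] [0.0001 0.0001]
rear slat end -x [0.2816 0.3383 0.0768] [0.0001 0.0001]
rear slat +x [0.6775 0.3521 0.0781] [0.0021 0.0021]
[342 167   9   4  22] ((0.6125425696372986, -0.3148532509803772), (0.008029415272176266, 0.027246151119470596), 18.23035430908203)
[335 180   9  20  87] ((0.5468992590904236, -0.29084548354148865), (0.06362901628017426, 0.013527886010706425), 14.924421310424805)
[327 196  37  19 371] ((0.49895167350769043, -0.3092804551124573), (0.03407995402812958, 0.11052978038787842), 14.96139144897461)
[244 215  24   5  61] ((0.4616873562335968, -0.026418045163154602), (0.07234989106655121, 0.012524891644716263), 89.7359619140625)
[152 228   8   4  18] ((0.42566755414009094, 0.2852934002876282), (0.02262130007147789, 0.007258785422891378), 78.3250503540039)
[251 232  22  14  62] ((0.391527384519577, -0.0468306727707386), (0.012944191694259644, 0.0771394893527031), 29.95095443725586)
[152 234   8   3  16] ((0.4075271487236023, 0.28549724817276), (0.021654630079865456, 0.006183961872011423), 89.5603256225586)
```

```bash
cat >> h.py <<'E'
def togo(st,P,heading=None,down=True):
    """slide mm, rotvec deg, to reach TCP P with tool y along heading(deg, mod 180), tool z down"""
    R0=R.from_rotvec(st["tool_rot"]); M0=R0.as_matrix()
    best=None
    for k in (0,180):
        a=np.deg2rad(heading+k); y=np.array([np.cos(a),np.sin(a),0]); z=np.array([0,0,-1.]); x=np.cross(y,z)
        r=(R0.inv()*R.from_matrix(np.c_[x,y,z])).as_rotvec(degrees=True)
        if best is None or np.linalg.norm(r)<np.linalg.norm(best): best=r
    return M0.T@(np.array(P)-st["position"])*1000,best
E
python3 - <<'E'
from bench import *
from h import *
np.set_printoptions(precision=4,suppress=True)
st=get_state(); print(R.from_rotvec(st["tool_rot"]).as_matrix())
print(togo(st,[0.41,0.12,0.26],100)); print(togo(st,[0.54,-0.31,0.2],105))
cm=camera_model("wrist"); print(cm); c,d=rays(cm,[[256,192]]); print(c,d)
E
```

```text
[[-0.9265  0.3763 -0.0005]
 [ 0.3763  0.9265 -0.0014]
 [-0.0001 -0.0015 -1.    ]]
(array([-334.6496, -384.1936,  -12.7094]), array([ -0.0824,  -0.0201, -32.1039]))
(array([-616.8949, -733.5846,   47.8178]), array([ -0.0818,  -0.0237, -37.1039]))
{'intrinsics': array([[287.3525,   0.    , 252.4183],
       [  0.    , 287.3525, 191.9347],
       [  0.    ,   0.    ,   1.    ]]), 'k1': 0.01851383543384554, 'rvec': array([-2.4015, -1.6171, -0.2322]), 'tvec': array([-0.6503, -0.0334,  0.3901])}
[0.1724 0.632  0.3835] [[ 0.2661 -0.095  -0.9593]]
```

Request:
send_rows --rotation '[[0, 0, -4], [0, 0, -8], [0, 0, -12], [0, 0, -16], [0, 0, -20], [0, 0, -24], [0, 0, -28], [0, 0, -32], [0, 0, -32], [0, 0, -32], [0, 0, -32], [0, 0, -32]]' --slide '[[-30, -35, -3], [-60, -70, -6], [-90, -105, -9], [-120, -140, -12], [-150, -175, -13], [-180, -210, -13], [-210, -245, -13], [-240, -280, -13], [-270, -315, -13], [-300, -350, -13], [-335, -384, -13], [-335, -384, -13]]' --fingers '[-1, -1, -1, -1, -1, -1, -1, -1, -1, -1, -1, -1]'

```text
time: 1.35
position: [0.4125, 0.1138, 0.2608]
tool_rot: [-0.254, 3.13, -0.002]
ft_force: [0.1, 1.4, -0.1]
grip_width: 1.001
```

```bash
python3 - <<'E'
from bench import *
from h import *
import pickle
np.set_printoptions(precision=4,suppress=True)
st=get_state(); print(st["position"],st["joint_positions"],st["time"])
cm=camera_model("wrist"); im=get_image("wrist"); cv2.imwrite("pics/w1.png",im[:,:,::-1]); pickle.dump(cm,open("w1.pkl","wb"))
cv2.imwrite("pics/w1b.png",cv2.resize(im[:,:,::-1],None,fx=1.5,fy=1.5,interpolation=cv2.INTER_CUBIC))
E
```

```text
[0.4125 0.1138 0.2608] [-0.7031 -0.1867  0.328   1.9523  0.0626  1.3658  1.3396] 1.35
```

View pics/w1b.png

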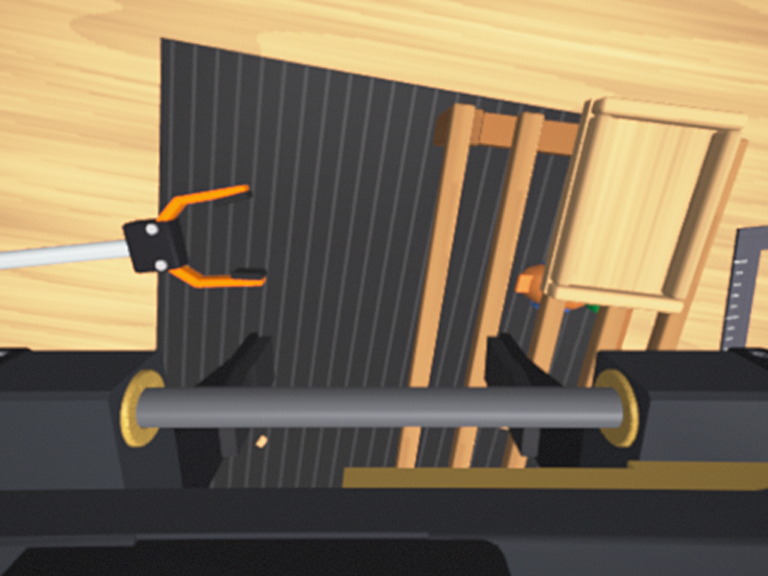

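```bash
python3 - <<'E'
from bench import *
from h import *
np.set_printoptions(precision=4,suppress=True)
st=get_state(); print(R.from_rotvec(st["tool_rot"]).as_matrix())
print(togo(st,[0.51,0.25,0.26],100))
E
```

```text
[[-0.9863 -0.1649  0.0002]
 [-0.1649  0.9863  0.0007]
 [-0.0003  0.0006 -1.    ]]
(array([-119.18  ,  114.5448,    0.7593]), array([ 0.0359,  0.0185, -0.506 ]))
```

Request:
send_rows --rotation '[[0, 0, 0], [0, 0, 0], [0, 0, 0], [0, 0, 0], [0, 0, 0], [0, 0, 0]]' --slide '[[-30, 30, 0], [-60, 60, 0], [-90, 90, 0], [-119, 115, 0], [-119, 115, 0], [-119, 115, 0]]' --fingers '[-1, -1, -1, -1, -1, -1]'

```text
time: 2.0
position: [0.507, 0.2556, 0.2593]
tool_rot: [0.275, -3.127, 0.002]
ft_force: [0.4, -1.3, -0.0]
grip_width: 1.001
```

```bash
python3 - <<'E'
from bench import *
from h import *
import pickle
np.set_printoptions(precision=4,suppress=True)
st=get_state(); print(st["position"],st["joint_positions"],st["time"])
cm=camera_model("wrist"); im=get_image("wrist"); cv2.imwrite("pics/w2.png",im[:,:,::-1]); pickle.dump(cm,open("w2.pkl","wb"))
cv2.imwrite("pics/w2b.png",cv2.resize(im[:,:,::-1],None,fx=1.5,fy=1.5,interpolation=cv2.INTER_CUBIC))
E
```

```text
[0.507  0.2556 0.2593] [-0.7695  0.1411  0.2838  1.6518 -0.0399  1.3572  1.2664] 2.0
```

View pics/w2b.png

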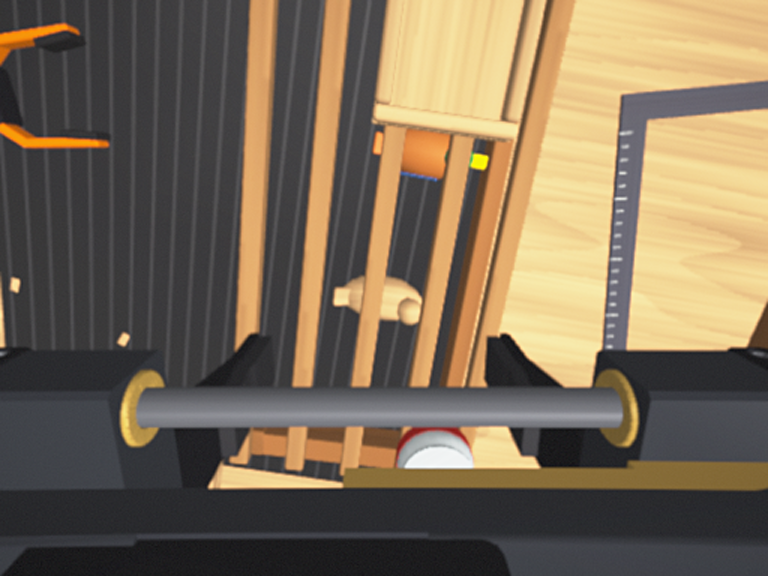

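```bash
python3 - <<'E'
import cv2
w=cv2.imread("pics/w2.png");s=cv2.imread("pics/scene0.png");t=cv2.imread("pics/top0.png")
r=lambda im,y0,y1,x0,x1,k:cv2.resize(im[y0:y1,x0:x1],None,fx=k,fy=k,interpolation=cv2.INTER_CUBIC)
a=r(w,75,135,235,345,7); cv2.imwrite("pics/cw.png",a)
b=r(s,190,225,355,405,12);c=r(t,222,247,135,180,13)
cv2.imwrite("pics/cs.png",b); cv2.imwrite("pics/ct.png",c)
E
```

```text
(no output)
```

View pics/cw.png

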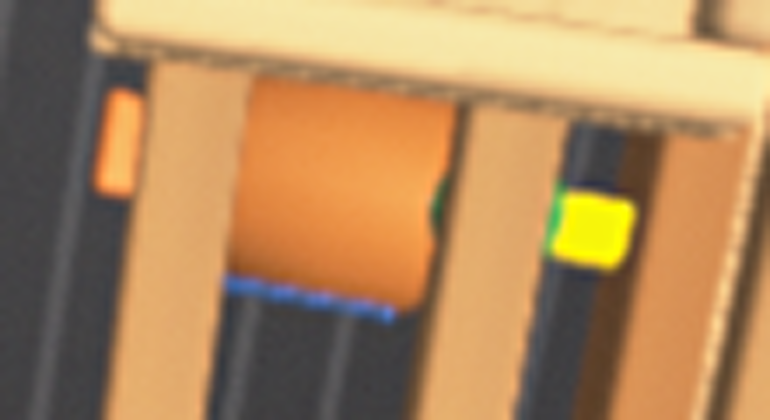

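View pics/cs.png

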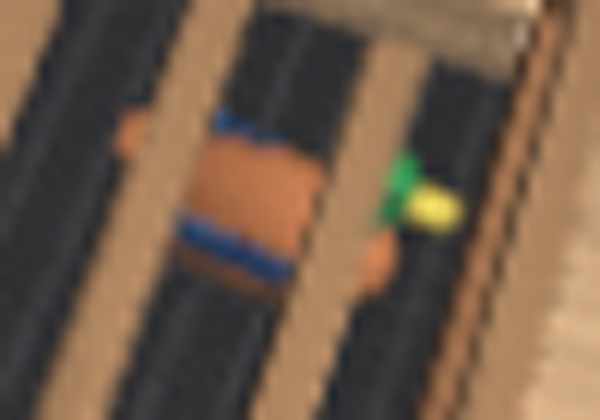

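View pics/ct.png

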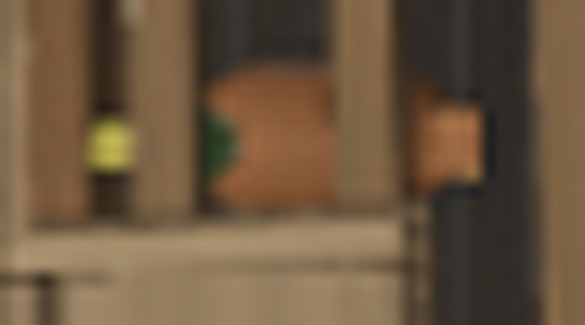

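```bash
python3 - <<'E'
from bench import *
from h import *
import pickle
np.set_printoptions(precision=4,suppress=True)
t=camera_model("top");s=camera_model("scene");w=pickle.load(open("w2.pkl","rb"))
W=lambda p:np.array(p)/7+[234.57,74.57]; S=lambda p:np.array(p)/12+[354.54,189.54]; T=lambda p:np.array(p)/13+[134.54,221.54]
res={}
for k,a,b,c in [("beak mid",(592,230),(436,205),(112,145)),("beak tip",(632,235),(462,212),(88,143)),("tail",(102,142),(122,133),(482,143))]:
    for n,o in [("ws",[(w,W(a)),(s,S(b))]),("wt",[(w,W(a)),(t,T(c))]),("all",[(w,W(a)),(s,S(b)),(t,T(c))])]:
        p,e=tri(o); print(k,n,p,np.array(e))
    res[k]=p
d=res["beak tip"]-res["tail"]; L=np.hypot(*d[:2]); h=np.degrees(np.arctan2(d[1],d[0])); print("len",L,"heading",h)
u=d[:2]/L; print("mid", res["tail"][:2]+0.036*u*L/0.082)
d=res["beak mid"]-res["tail"];print(np.degrees(np.arctan2(d[1],d[0])))
# side edges in top at z~.023: rows y 65 to ~?; and w2 near edge lower at blue stripe
print("top near edge",onz(t,T((280,65)),0.023), "w2 edge", onz(w,W([(310,295),(228,283),(395,315)]),0.02))
# rack slats
print("scene stripes near",onz(s,S([(180,222),(292,272)]),0.02),"far",onz(s,S([(217,118),(265,140)]),0.03))
W1=lambda p:np.array(p)/1.5
print("rack w2 front slat top edge line",onz(w,W1([(250,0),(238,345),(276,0),(262,345)]),0.09))
E
```

```text
beak mid ws [0.4171 0.3175 0.0506] [0.0011 0.0011]
beak mid wt [0.4167 0.3179 0.0533] [0.0003 0.0003]
beak mid all [0.4168 0.3178 0.0506] [0.0007 0.0015 0.0009]
beak tip ws [0.4167 0.3241 0.0511] [0.001 0.001]
beak tip wt [0.416  0.3278 0.0397] [0.0001 0.0001]
beak tip all [0.4168 0.3241 0.0511] [0.001 0.001 0.   ]
tail ws [0.4168 0.2352 0.0344] [0.0013 0.0013]
tail wt [0.4156 0.2364 0.032 ] [0.001 0.001]
tail all [0.4159 0.2354 0.0337] [0.0014 0.0015 0.0012]
len 0.08870473552008311 heading 89.42059039401447
mid [0.4163 0.2743]
89.37875701524692
top near edge [[0.4331 0.2873 0.023 ]] w2 edge [[0.4354 0.2778 0.02  ]
 [0.4359 0.2628 0.02  ]
 [0.4361 0.2937 0.02  ]]
scene stripes near [[0.4266 0.2564 0.02  ]
 [0.4293 0.2884 0.02  ]] far [[0.3949 0.2551 0.03  ]
 [0.3965 0.2691 0.03  ]]
rack w2 front slat top edge line [[0.3511 0.1486 0.09  ]
 [0.5826 0.1603 0.09  ]
 [0.3482 0.1643 0.09  ]
 [0.5794 0.1784 0.09  ]]
```

```bash
python3 - <<'E'
from bench import *
from h import *
np.set_printoptions(precision=4,suppress=True)
print(togo(get_state(),[0.64,-0.27,0.25],105))
E
```

```text
(array([ -40.1793, -539.4801,   10.2648]), array([-0.0449, -0.0944, -5.0413]))
```

Request:
send_rows --rotation '[[0, 0, -1], [0, 0, -2], [0, 0, -3], [0, 0, -4], [0, 0, -5], [0, 0, -5], [0, 0, -5], [0, 0, -5], [0, 0, -5], [0, 0, -5], [0, 0, -5], [0, 0, -5]]' --slide '[[-4, -48, 0], [-8, -96, 0], [-12, -144, 0], [-16, -192, 2], [-20, -240, 4], [-24, -288, 6], [-28, -336, 8], [-32, -384, 10], [-36, -432, 10], [-40, -490, 10], [-40, -540, 10], [-40, -540, 10]]' --fingers '[-1, -1, -1, -1, -1, -1, -1, -1, -1, -1, -1, -1]'

```text
time: 3.25
position: [0.6369, -0.2799, 0.2509]
tool_rot: [0.39, -3.116, 0.007]
ft_force: [0.3, -0.7, 1.0]
grip_width: 0.997
```

```bash
cat > look.py <<'E'
import sys
from bench import *
from h import *
import pickle
np.set_printoptions(precision=4,suppress=True)
n=sys.argv[1]
st=get_state(); print(st["position"],st["joint_positions"],st["ft_force"],st["grip_width"],st["time"])
y=R.from_rotvec(st["tool_rot"]).as_matrix()[:,1]; print("head",np.degrees(np.arctan2(y[1],y[0])))
cm=camera_model("wrist"); im=get_image("wrist"); cv2.imwrite(f"pics/{n}.png",im[:,:,::-1]); pickle.dump(cm,open(f"{n}.pkl","wb"))
cv2.imwrite(f"pics/{n}b.png",cv2.resize(im[:,:,::-1],None,fx=1.5,fy=1.5,interpolation=cv2.INTER_CUBIC))
E
python3 look.py w3
```

```text
[ 0.6369 -0.2799  0.2509] [-0.0521  0.4626  0.6113  1.3375 -0.2573  1.42    2.3671] [ 0.3384 -0.657   0.9673] 0.9968093257000766 3.25
head 104.27463572980007
```

View pics/w3b.png

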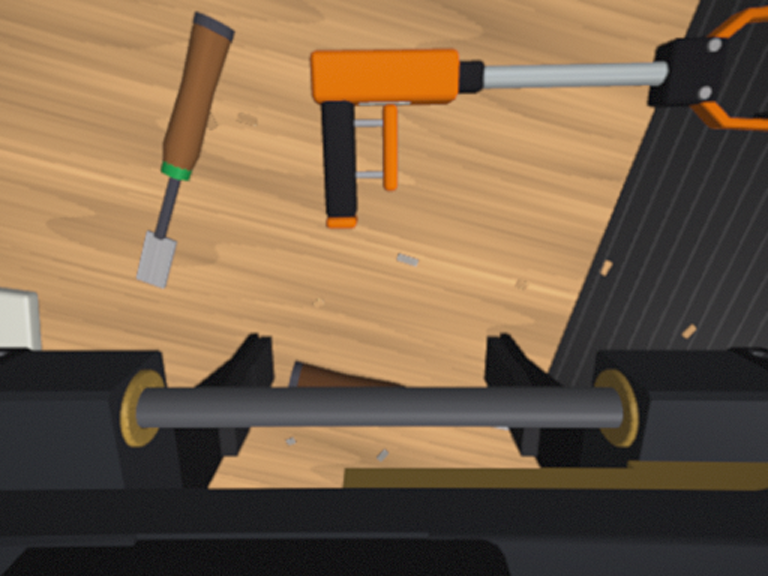

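Request:
send_rows --rotation '[[0, 0, 8], [0, 0, 16], [0, 0, 24], [0, 0, 32], [0, 0, 40], [0, 0, 48], [0, 0, 56], [0, 0, 64], [0, 0, 72], [0, 0, 80], [0, 0, 88], [0, 0, 90]]' --slide '[[15, 3, 0], [30, 6, 0], [45, 9, 0], [60, 12, 0], [75, 15, 0], [90, 18, 0], [105, 21, 0], [120, 24, 0], [135, 27, 0], [155, 29, 0], [155, 29, 0], [155, 29, 0]]' --fingers '[-1, -1, -1, -1, -1, -1, -1, -1, -1, -1, -1, -1]'

```text
time: 4.5
position: [0.4821, -0.2809, 0.2508]
tool_rot: [-1.918, -2.487, -0.007]
ft_force: [0.1, -0.0, -0.2]
grip_width: 1.0
```

Request:
send_rows --rotation '[[0, 0, 8], [0, 0, 16], [0, 0, 24], [0, 0, 32], [0, 0, 40], [0, 0, 48], [0, 0, 56], [0, 0, 64], [0, 0, 72], [0, 0, 80], [0, 0, 88], [0, 0, 90]]' --slide '[[0, 0, 0], [0, 0, 0], [0, 0, 0], [0, 0, 0], [0, 0, 0], [0, 0, 0], [0, 0, 0], [0, 0, 0], [0, 0, 0], [0, 0, 0], [0, 0, 0], [0, 0, 0]]' --fingers '[-1, -1, -1, -1, -1, -1, -1, -1, -1, -1, -1, -1]'

```text
time: 5.7
position: [0.4827, -0.2807, 0.2502]
tool_rot: [-3.112, -0.404, -0.002]
ft_force: [-0.2, -0.1, 0.1]
grip_width: 1.003
```

```bash
python3 look.py w4
```

```text
[ 0.4827 -0.2807  0.2502] [-0.517   0.2189  1.1481  1.7091 -0.2081  1.3478 -0.6439] [-0.2112 -0.06    0.131 ] 1.0032513138094206 5.7
head -75.2207942675177
```

View pics/w4b.png

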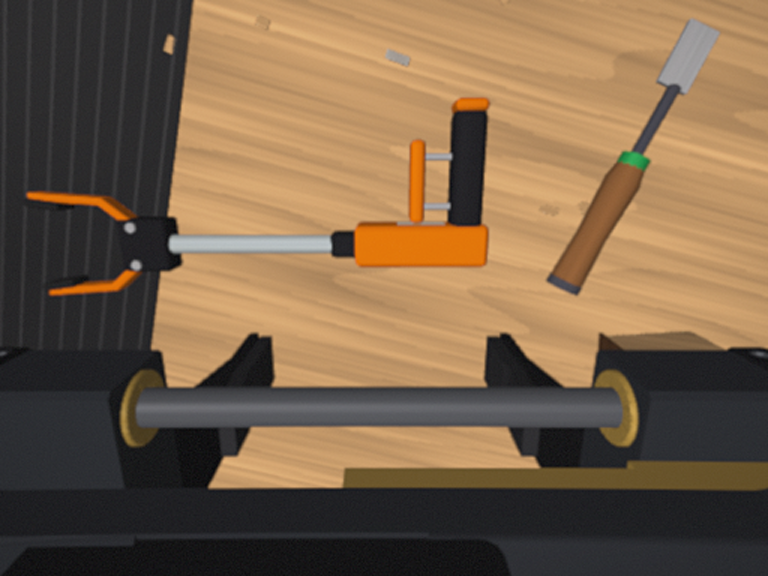

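```bash
cat > reach.py <<'E'
import sys,pickle
from h import *
np.set_printoptions(precision=4,suppress=True)
V={}
for n in sys.argv[1:]:
    im=cv2.cvtColor(cv2.imread(f"pics/{n}.png"),cv2.COLOR_BGR2HSV); cm=pickle.load(open(f"{n}.pkl","rb"))
    m=cv2.inRange(im,(3,190,150),(18,255,255)); m[225:]=0
    k,l,st,ce=cv2.connectedComponentsWithStats(m)
    for i in range(1,k):
        if st[i,4]<60: continue
        pts=np.argwhere(l==i)[:,::-1].astype(np.float32)
        P=onz(cm,pts,0.034)[:,:2].astype(np.float32); r=cv2.minAreaRect(P); print(n,st[i],"c",np.array(r[0]),"s",np.array(r[1]),r[2])
        if st[i,4]>600: V[n]=(cm,cv2.boxPoints(cv2.minAreaRect(pts)))
if len(V)==2:
    (c1,b1),(c2,b2)=V.values()
    for p in b1:
        g=onz(c1,p,0.034)[0]; q=min(b2,key=lambda q:np.linalg.norm(onz(c2,q,0.034)[0]-g))
        print("corner",*tri([(c1,p),(c2,q)]))
E
python3 reach.py w3 w4
```

```text
w3 [478   5  34  20 225] c [ 0.4066 -0.0723] s [0.0097 0.0342] 42.44898223876953
w3 [ 207   33   99   35 3266] c [ 0.5012 -0.3097] s [0.034  0.1092] 15.121283531188965
w3 [469  68  43  18 295] c [ 0.4669 -0.0465] s [0.0532 0.0126] 86.93170166015625
w3 [256  70   9  57 500] c [ 0.5499 -0.2928] s [0.0621 0.0096] 14.950969696044922
w3 [218 145  20   7 131] c [ 0.6152 -0.3168] s [0.0073 0.0235] 14.34113883972168
w4 [302  65  24   9 168] c [ 0.6155 -0.3152] s [0.0082 0.026 ] 17.71764373779297
w4 [273  93  10  55 496] c [ 0.5503 -0.2918] s [0.0624 0.0108] 15.970864295959473
w4 [ 18 128  68  19 380] c [ 0.466  -0.0342] s [0.0146 0.0781] 0.815474271774292
w4 [ 236  150   89   28 2348] c [ 0.5014 -0.3091] s [0.034  0.1095] 14.835062026977539
w4 [ 33 180  57  17 309] c [ 0.3961 -0.0515] s [0.0136 0.0758] 29.429611206054688
corner [ 0.5007 -0.3647  0.0432] [np.float64(6.433321500695465e-05), np.float64(6.433321500698399e-05)]
corner [ 0.4657 -0.2604  0.013 ] [np.float64(0.00012556817022140156), np.float64(0.00012556817022123018)]
corner [ 0.5045 -0.2524  0.0401] [np.float64(0.0003450297052215894), np.float64(0.00034502970522166964)]
corner [ 0.5298 -0.3636  0.0076] [np.float64(0.0002444532500767352), np.float64(0.00024445325007660303)]
```

```bash
python3 - <<'E'
from bench import *
from h import *
np.set_printoptions(precision=4,suppress=True)
print(togo(get_state(),[0.5451,-0.3183,0.10],105));print(togo(get_state(),[0.5451,-0.3183,0.03],105))
E
```

```text
(array([ 50.4576,  52.781 , 150.1578]), array([-0.1895, -0.099 , -0.1784]))
(array([ 50.337 ,  53.0127, 220.1574]), array([-0.1895, -0.099 , -0.1784]))
```

Request:
send_rows --rotation '[[0, 0, 0], [0, 0, 0], [0, 0, 0], [0, 0, 0], [0, 0, 0], [0, 0, 0]]' --slide '[[15, 15, 35], [30, 30, 70], [45, 45, 110], [50, 53, 150], [50, 53, 150], [50, 53, 150]]' --fingers '[-1, -1, -1, -1, -1, -1]'

```text
time: 6.35
position: [0.5444, -0.3202, 0.1008]
tool_rot: [-3.113, -0.408, 0.001]
ft_force: [0.2, 0.5, 0.6]
grip_width: 1.003
```

```bash
python3 look.py w5; python3 - <<'E'
from bench import *
from h import *
np.set_printoptions(precision=4,suppress=True)
print(togo(get_state(),[0.5451,-0.3183,0.03],105))
E
```

```text
[ 0.5444 -0.3202  0.1008] [-0.242   0.5611  0.9701  1.6921 -0.5002  1.1598 -0.4463] [0.1517 0.5107 0.623 ] 1.002892392276843 6.35
head -75.08071180019513
(array([ 0.4219, -2.5225, 72.328 ]), array([ 0.0088, -0.1189, -0.0821]))
```

View pics/w5b.png

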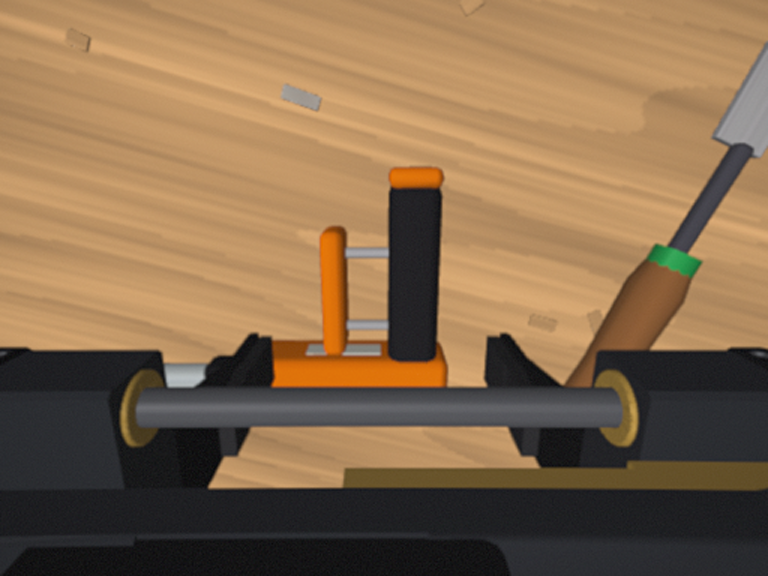

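```bash
python3 - <<'E'
from bench import *
from h import *
np.set_printoptions(precision=4,suppress=True)
t=camera_model("top")
print(onz(t,[(405,220),(440,211),(415,253)],.085)); print(onz(t,[(388,172),(385,206),(394,140)],.02))
E
```

```text
[[ 0.4531 -0.4754  0.085 ]
 [ 0.4798 -0.5805  0.085 ]
 [ 0.3553 -0.5017  0.085 ]]
[[ 0.6035 -0.4522  0.02  ]
 [ 0.4947 -0.4397  0.02  ]
 [ 0.7071 -0.4741  0.02  ]]
```

Request:
send_rows --rotation '[[0, 0, 0], [0, 0, 0], [0, 0, 0], [0, 0, 0], [0, 0, 0], [0, 0, 0]]' --slide '[[0, -1, 25], [0, -2, 50], [0, -2, 65], [0, -2, 71], [0, -2, 71], [0, -2, 71]]' --fingers '[-1, -1, -1, -1, -1, -1]'

```text
time: 7.0
position: [0.5451, -0.3197, 0.0311]
tool_rot: [3.114, 0.407, 0.003]
ft_force: [0.1, 0.5, 0.8]
grip_width: 1.003
```

```bash
python3 look.py w6
```

```text
[ 0.5451 -0.3197  0.0311] [-0.1987  0.6392  0.9068  1.7398 -0.5736  1.0483 -0.4006] [0.1247 0.5152 0.8359] 1.003097036349812 7.0
head -75.10118724461691
```

View pics/w6b.png

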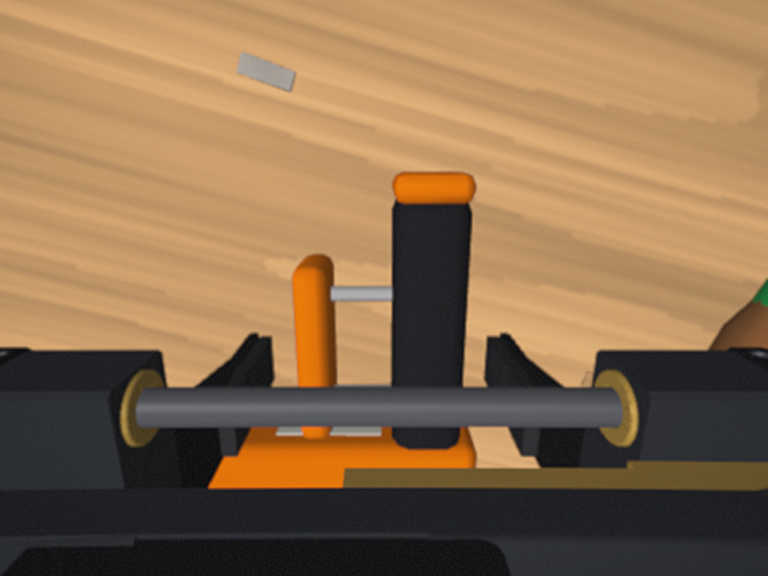

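Request:
send_rows --rotation '[[0, 0, 0], [0, 0, 0], [0, 0, 0], [0, 0, 0], [0, 0, 0], [0, 0, 0], [0, 0, 0], [0, 0, 0]]' --slide '[[0, 0, 0], [0, 0, 0], [0, 0, 0], [0, 0, 0], [0, 0, 0], [0, 0, 0], [0, 0, 0], [0, 0, 0]]' --fingers '[1, 1, 1, 1, 1, 1, 1, 1]' --force 30

```text
time: 7.85
position: [0.5444, -0.3197, 0.0297]
tool_rot: [3.114, 0.407, 0.0]
ft_force: [-1.1, -2.8, 0.2]
grip_width: 0.479
```

```bash
python3 look.py w7;python3 - <<'E'
from bench import *
import cv2
from h import *
cv2.imwrite("pics/s7.png",cv2.resize(get_image("scene")[100:300,150:450,::-1],None,fx=2.5,fy=2.5,interpolation=cv2.INTER_CUBIC))
E
```

```text
[ 0.5444 -0.3197  0.0297] [-0.198   0.6408  0.906   1.7409 -0.5737  1.0475 -0.4004] [-1.1254 -2.8495  0.1572] 0.47903348964826653 7.85
head -75.11739744464552
```

View pics/w7b.png

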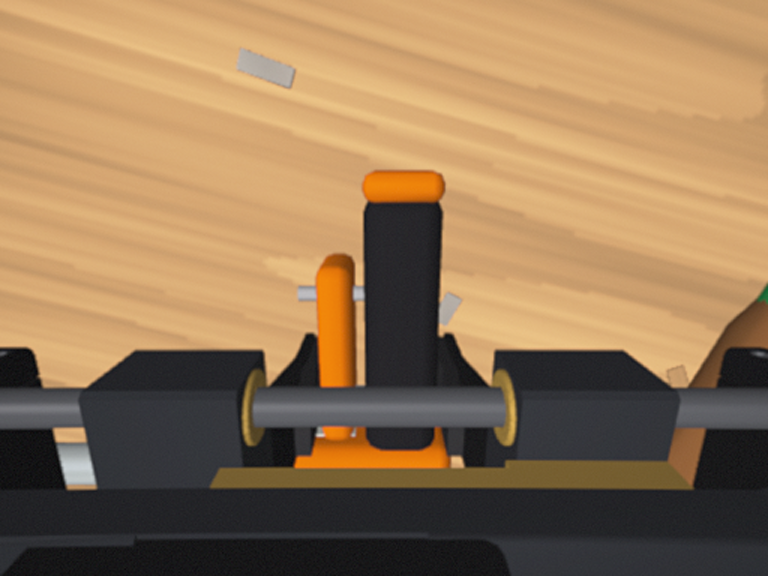

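View pics/s7.png

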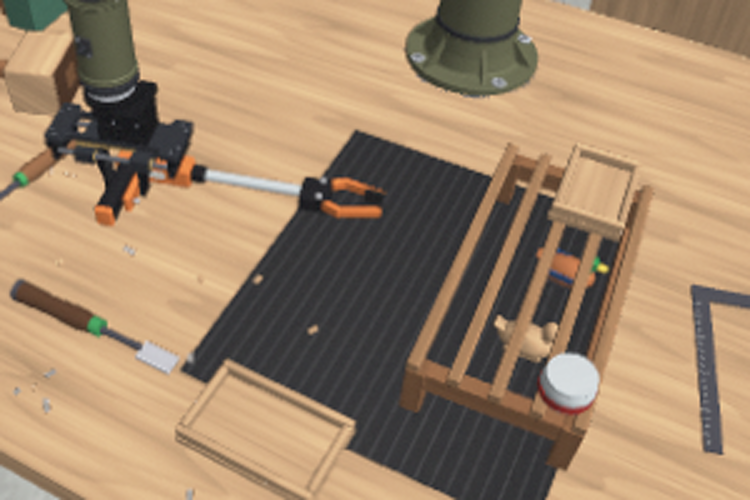

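Request:
send_rows --rotation '[[0, 0, 1], [0, 0, 2.5], [0, 0, 4], [0, 0, 5.5], [0, 0, 7], [0, 0, 8.5], [0, 0, 10], [0, 0, 11.5], [0, 0, 13], [0, 0, 14.5], [0, 0, 15], [0, 0, 15]]' --slide '[[-6, -1, 0], [-14, -3, 0], [-22, -6, 0], [-30, -8, 0], [-39, -10, 0], [-48, -12, 0], [-57, -15, 0], [-66, -17, 0], [-75, -20, 0], [-82, -22, 0], [-85, -23, 0], [-85, -23, 0]]' --fingers '[1, 1, 1, 1, 1, 1, 1, 1, 1, 1, 1, 1]'

```text
time: 9.15
position: [0.4554, -0.3189, 0.0296]
tool_rot: [-3.141, 0.004, 0.001]
ft_force: [0.3, -0.3, 4.9]
grip_width: 0.48
```

```bash
python3 look.py w8; cat > ts.py <<'E'
import sys
from bench import *
from h import *
n=sys.argv[1]
for c in ["top","scene"]:
    im=get_image(c); cv2.imwrite(f"pics/{c}{n}.png",im[:,:,::-1])
t=cv2.imread(f"pics/top{n}.png")[130:290,120:380]; cv2.imwrite(f"pics/top{n}b.png",cv2.resize(t,None,fx=3,fy=3,interpolation=cv2.INTER_CUBIC))
t=cv2.imread(f"pics/scene{n}.png")[100:300,170:430]; cv2.imwrite(f"pics/scene{n}b.png",cv2.resize(t,None,fx=3,fy=3,interpolation=cv2.INTER_CUBIC))
E
python3 ts.py 8
```

```text
[ 0.4554 -0.3189  0.0296] [-0.2824  0.5393  1.0344  1.9341 -0.5563  0.989  -0.5612] [ 0.2561 -0.2972  4.9456] 0.47973862265956657 9.15
head -90.14852841925345
```

View pics/top8b.png

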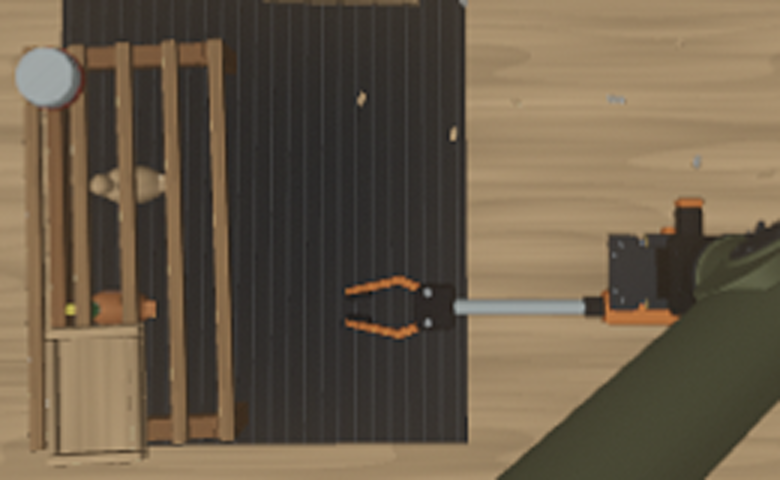

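View pics/w8b.png

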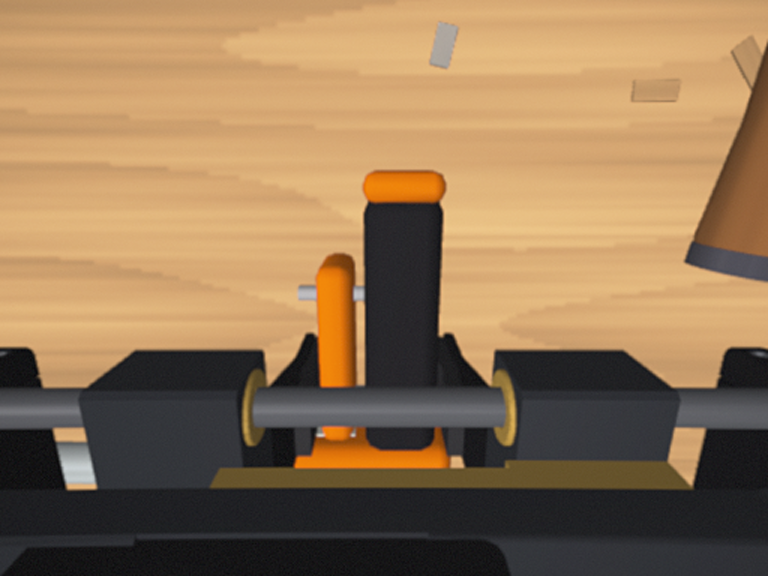

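```bash
python3 - <<'E'
from bench import *
from h import *
np.set_printoptions(precision=4,suppress=True)
t=camera_model("top");s=camera_model("scene")
f=lambda p:np.array(p)/3+[119.67,129.67]
print(onz(t,[f((428,292)),f((428,323))],.034)); print(onz(t,[f((347,292)),f((347,323))],.029))
print(onz(t,[f((455,307)),f((583,306))],.025))
print("duck beak/tail top", onz(t,[f((70,310))],.051),onz(t,[f((155,308))],.034))
E
```

```text
[[ 0.4303 -0.0478  0.034 ]
 [ 0.3982 -0.0476  0.034 ]]
[[0.4304 0.0373 0.029 ]
 [0.3982 0.0372 0.029 ]]
[[ 0.4139 -0.0763  0.025 ]
 [ 0.4144 -0.2114  0.025 ]]
duck beak/tail top [[0.4153 0.3189 0.051 ]] [[0.4154 0.2366 0.034 ]]
```

View pics/scene8b.png

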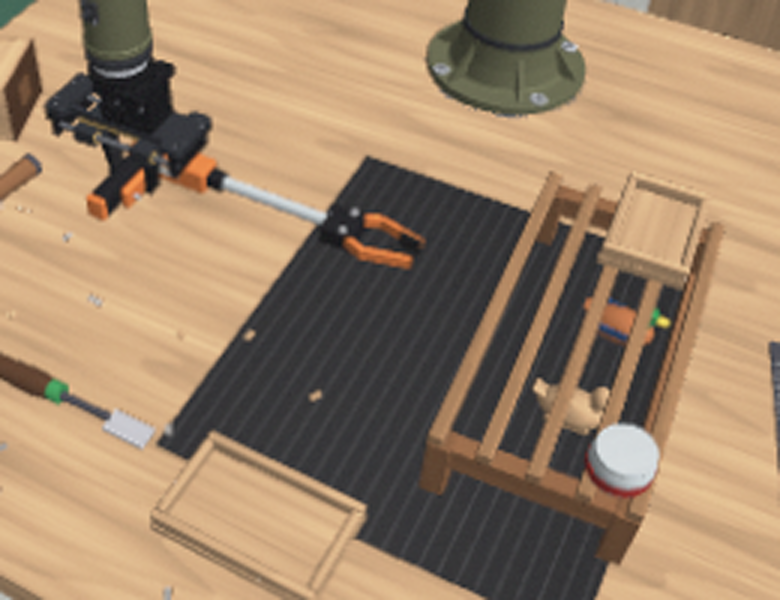

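Request:
send_rows --rotation '[[0, 0, 0], [0, 0, 0], [0, 0, 0], [0, 0, 0], [0, 0, 0], [0, 0, 0]]' --slide '[[1.5, 0, -1], [1.5, 0, -1], [1.5, 0, -1], [1.5, 0, -1], [1.5, 0, -1], [1.5, 0, -1]]' --fingers '[1, 1, 1, 1, 1, 1]' --force 6

```text
time: 9.9
position: [0.4577, -0.3188, 0.0304]
tool_rot: [3.142, -0.003, -0.0]
ft_force: [-0.3, -0.4, -2.6]
grip_width: 0.689
```

```bash
python3 look.py w9; python3 ts.py 9
```

```text
[ 0.4577 -0.3188  0.0304] [-0.2825  0.5409  1.0333  1.9297 -0.5569  0.9909 -0.5631] [-0.2509 -0.415  -2.5807] 0.6887955013227921 9.9
head -90.09880536711302
```

View pics/top9b.png

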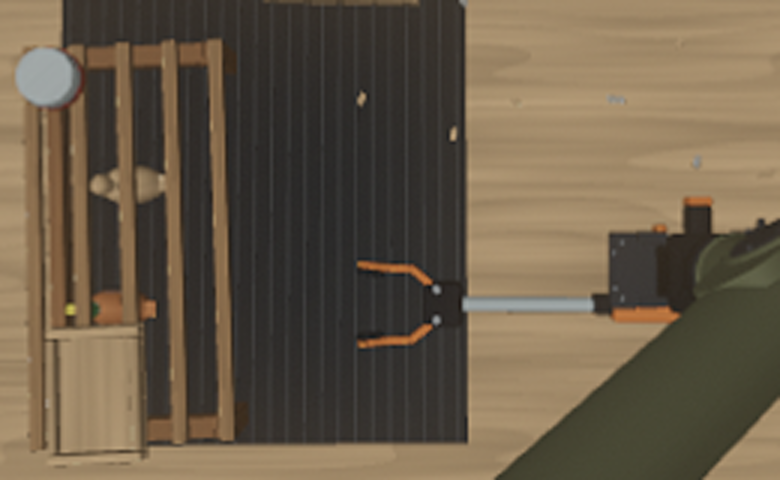

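View pics/w9b.png

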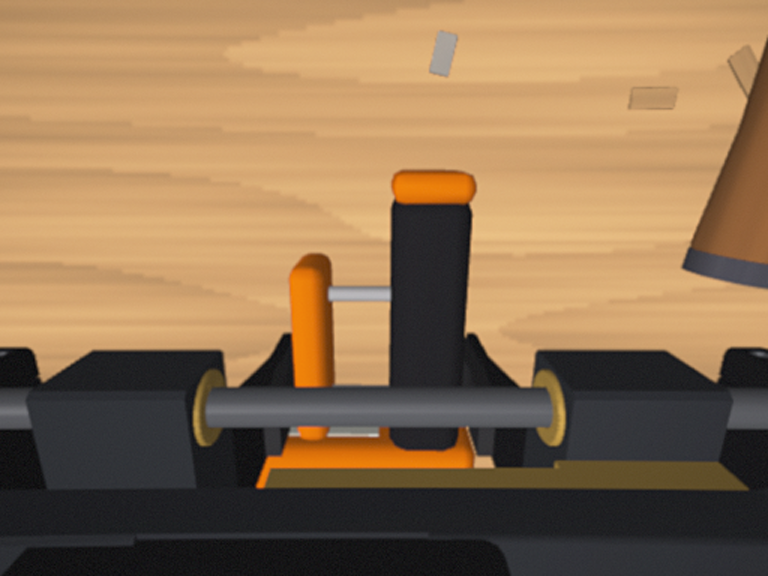

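Request:
send_rows --rotation '[[0, 0, 0], [0, 0, 0], [0, 0, 0], [0, 0, 0], [0, 0, 0], [0, 0, 0], [0, 0, 0], [0, 0, 0], [0, 0, 0], [0, 0, 0]]' --slide '[[0, -5, 0.3], [0, -15, 0.3], [0, -30, 0.3], [0, -45, 0.3], [0, -60, 0.3], [0, -75, 0.3], [0, -90, 0.3], [0, -100, 0.3], [0, -105, 0.3], [0, -105, 0.3]]' --fingers '[1, 1, 1, 1, 1, 1, 1, 1, 1, 1]'

```text
time: 11.05
position: [0.4582, -0.2127, 0.0302]
tool_rot: [-3.141, 0.001, -0.0]
ft_force: [-0.3, 0.0, -2.4]
grip_width: 0.692
```

```bash
python3 look.py w10; python3 ts.py 10
```

```text
[ 0.4582 -0.2127  0.0302] [-0.5697  0.4394  1.1092  2.0572 -0.4924  0.9398 -0.7661] [-0.3217  0.0053 -2.4039] 0.6917612272349041 11.05
head -90.0268311174408
```

View pics/top10b.png

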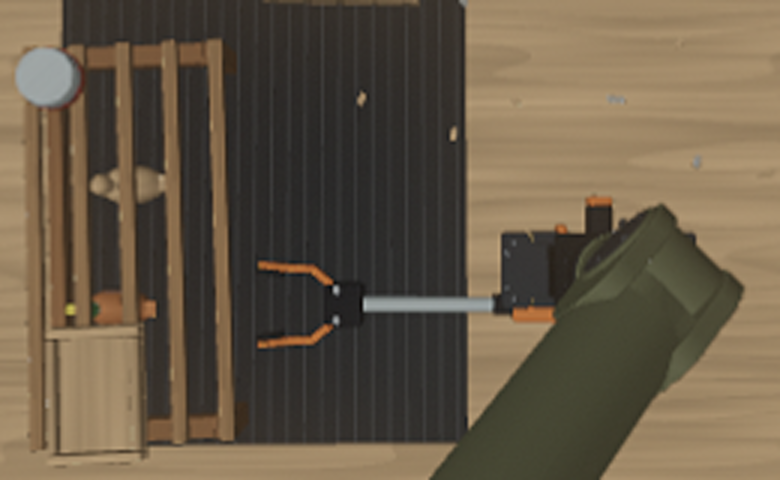

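View pics/scene10b.png

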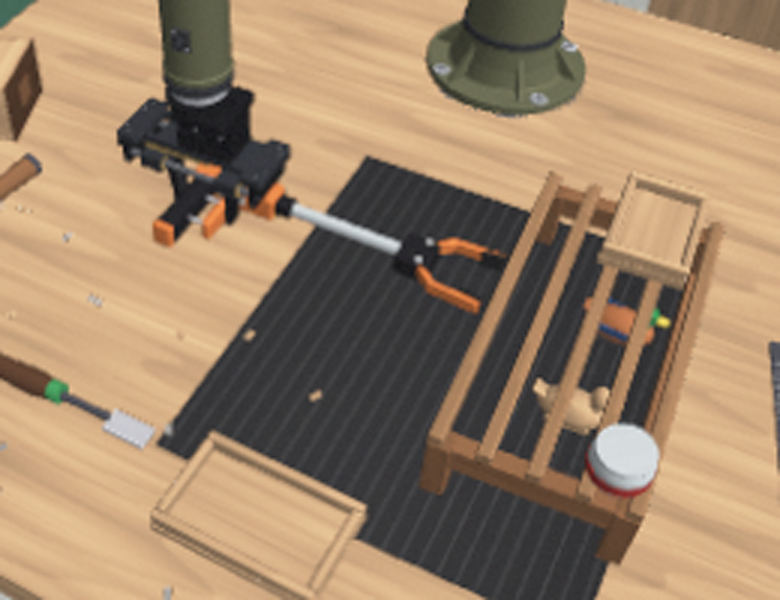

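Request:
send_rows --rotation '[[0, 0, 0], [0, 0, 0], [0, 0, 0], [0, 0, 0], [0, 0, 0], [0, 0, 0]]' --slide '[[0, -8, 0.2], [0, -20, 0.2], [0, -32, 0.2], [0, -42, 0.2], [0, -50, 0.2], [0, -50, 0.2]]' --fingers '[1, 1, 1, 1, 1, 1]'

```text
time: 11.8
position: [0.4582, -0.1623, 0.0299]
tool_rot: [-3.14, 0.0, 0.0]
ft_force: [0.5, -0.0, -1.6]
grip_width: 0.693
```

```bash
python3 look.py w11; python3 ts.py 11
```

```text
[ 0.4582 -0.1623  0.0299] [-0.7095  0.3966  1.1396  2.1018 -0.458   0.9204 -0.8821] [ 0.5372 -0.0071 -1.5721] 0.6933621567290557 11.8
head -90.01467842613393
```

View pics/top11b.png

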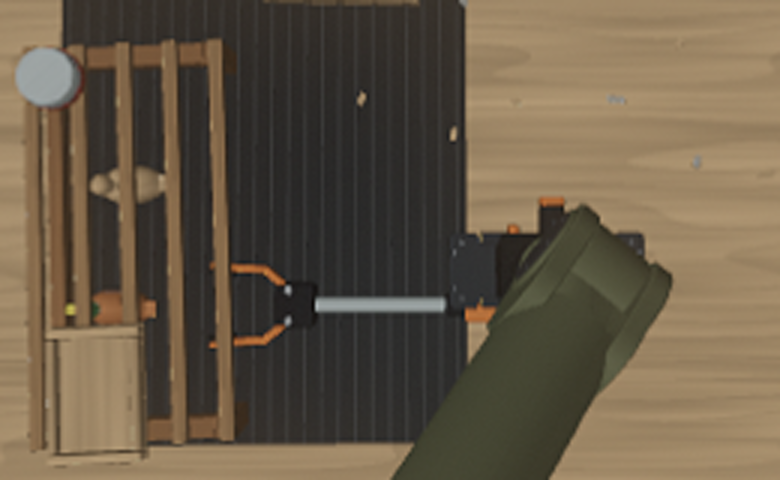

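Request:
send_rows --rotation '[[0, 0, 0], [0, 0, 0], [0, 0, 0], [0, 0, 0], [0, 0, 0], [0, 0, 0]]' --slide '[[0, -8, 0], [-0.5, -20, 0], [-1, -32, 0], [-1.5, -42, 0], [-1.5, -50, 0], [-1.5, -50, 0]]' --fingers '[1, 1, 1, 1, 1, 1]'

```text
time: 12.55
position: [0.4568, -0.1123, 0.03]
tool_rot: [-3.14, 0.0, 0.0]
ft_force: [-0.0, 1.1, -1.8]
grip_width: 0.692
```

```bash
python3 look.py w12; python3 ts.py 12
```

```text
[ 0.4568 -0.1123  0.03  ] [-0.8473  0.3531  1.1629  2.1383 -0.4177  0.9028 -1.0106] [-0.0127  1.0747 -1.7991] 0.691621690054902 12.55
head -90.00976031306257
```

View pics/top12b.png

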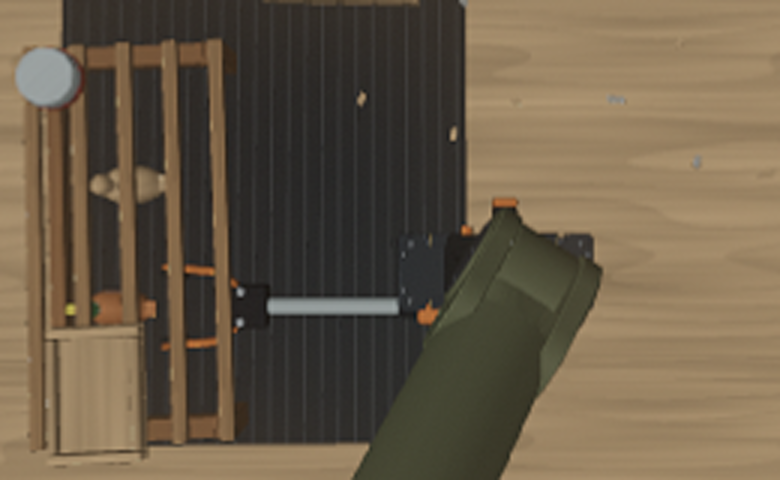

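View pics/scene12b.png

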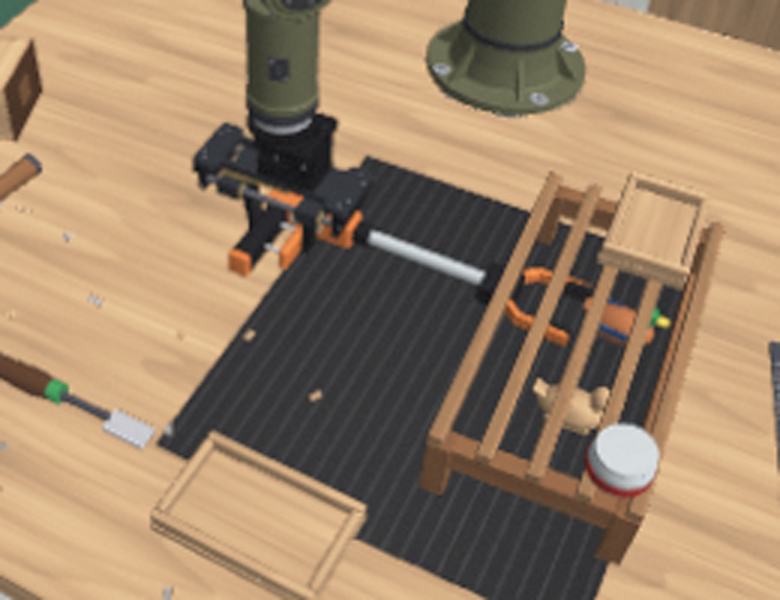

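```bash
python3 - <<'E'
from bench import *
from h import *
np.set_printoptions(precision=4,suppress=True)
t=camera_model("top")
f=lambda p:np.array(p)/3+[119.67,129.67]
print(onz(t,[f((163,267)),f((162,346))],.029)); print(onz(t,[f((240,291)),f((240,323))],.034), onz(t,[f((155,300)),f((155,317))],.034))
E
```

```text
[[0.4576 0.2301 0.029 ]
 [0.3757 0.23   0.029 ]]
[[0.4324 0.1486 0.034 ]
 [0.3993 0.1483 0.034 ]] [[0.4237 0.2367 0.034 ]
 [0.4061 0.2365 0.034 ]]
```

Request:
send_rows --rotation '[[0, 0, 0], [0, 0, 0], [0, 0, 0], [0, 0, 0], [0, 0, 0], [0, 0, 0], [0, 0, 0]]' --slide '[[0, -8, 0], [0, -20, 0], [0, -32, 0], [0, -44, 0], [0, -53, 0], [0, -57, 0], [0, -57, 0]]' --fingers '[1, 1, 1, 1, 1, 1, 1]'

```text
time: 13.4
position: [0.4568, -0.0561, 0.03]
tool_rot: [-3.141, 0.002, 0.0]
ft_force: [-0.2, 0.4, -3.0]
grip_width: 0.687
```

```bash
python3 look.py w13; python3 ts.py 13
```

```text
[ 0.4568 -0.0561  0.03  ] [-0.9908  0.3197  1.1756  2.1618 -0.3832  0.8903 -1.1574] [-0.2435  0.354  -3.0425] 0.6873719091265429 13.4
head -90.05819350732224
```

View pics/top13b.png

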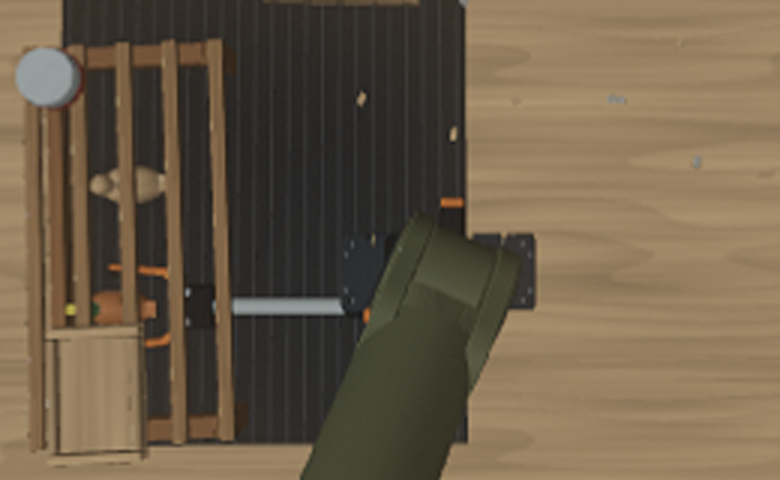

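View pics/scene13b.png

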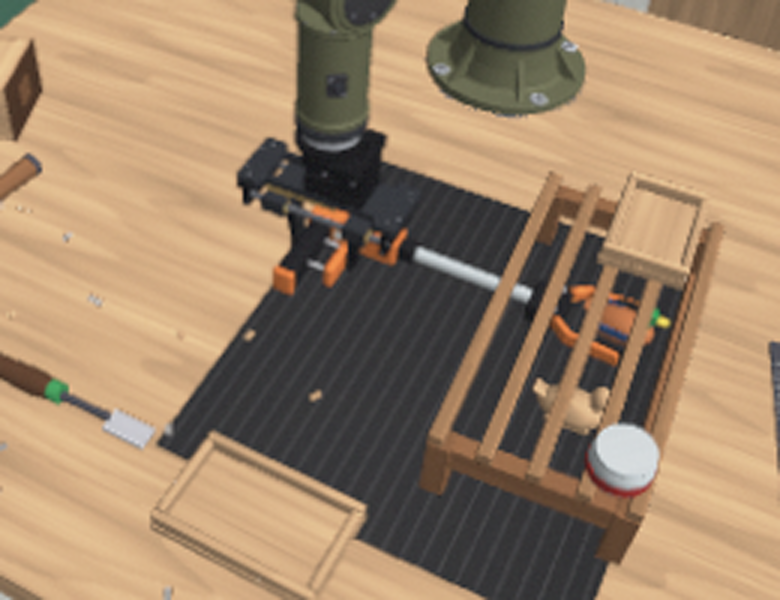

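Request:
send_rows --rotation '[[0, 0, 0], [0, 0, 0], [0, 0, 0], [0, 0, 0]]' --slide '[[0, 1, 0.3], [0, 2, 0.3], [0, 3, 0.3], [0, 3, 0.3]]' --fingers '[1, 1, 1, 1]' --force 11

```text
time: 13.95
position: [0.4569, -0.0601, 0.0298]
tool_rot: [-3.142, 0.004, -0.0]
ft_force: [0.0, -0.4, -1.4]
grip_width: 0.613
```

Request:
send_rows --rotation '[[0, 0, 0], [0, 0, 0], [0, 0, 0], [0, 0, 0]]' --slide '[[0, 0, 0], [0, 0, 0], [0, 0, 0], [0, 0, 0]]' --fingers '[1, 1, 1, 1]' --force 13

```text
time: 14.35
position: [0.4569, -0.0601, 0.0299]
tool_rot: [3.141, -0.003, 0.001]
ft_force: [-0.1, -1.4, -0.8]
grip_width: 0.588
```

Request:
send_rows --rotation '[[0, 0, 0], [0, 0, 0], [0, 0, 0], [0, 0, 0]]' --slide '[[0, 0, 0], [0, 0, 0], [0, 0, 0], [0, 0, 0]]' --fingers '[1, 1, 1, 1]' --force 15

```text
time: 14.75
position: [0.4569, -0.06, 0.0298]
tool_rot: [3.141, -0.003, 0.0]
ft_force: [-0.0, -2.1, 0.4]
grip_width: 0.582
```

```bash
python3 look.py w14; python3 ts.py 14
```

```text
[ 0.4569 -0.06    0.0298] [-0.9812  0.3215  1.1743  2.1609 -0.3843  0.8897 -1.1493] [-0.0276 -2.0956  0.4408] 0.5818265681888062 14.75
head -90.09891668934215
```

View pics/scene14b.png

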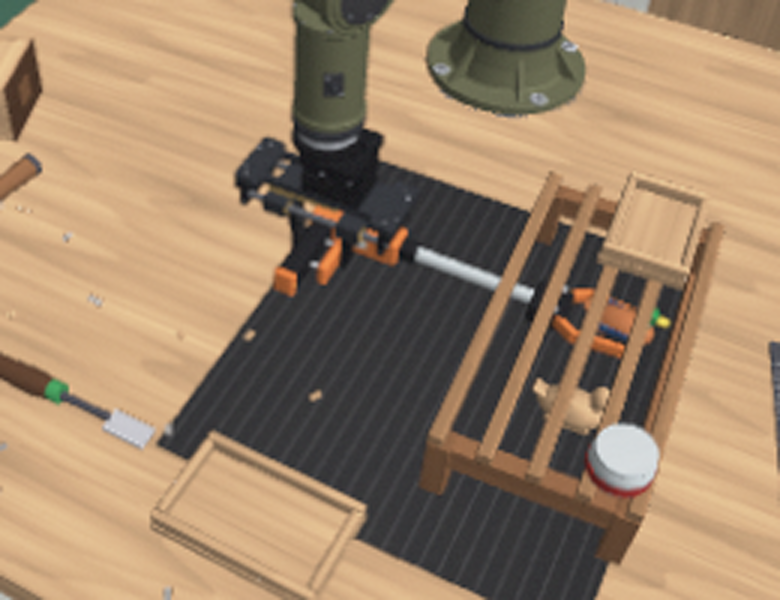

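View pics/top14b.png

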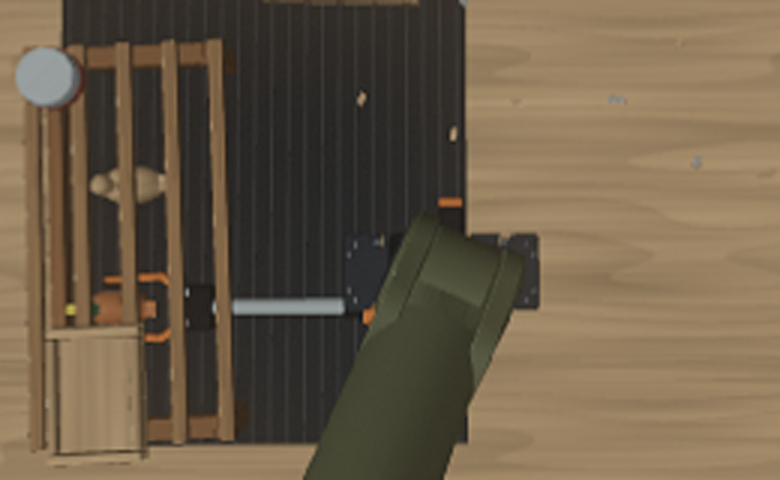

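Request:
send_rows --rotation '[[0, 0, 0], [0, 0, 0], [0, 0, 0], [0, 0, 0], [0, 0, 0]]' --slide '[[0, 0, 0], [0, 0, 0], [0, 0, 0], [0, 0, 0], [0, 0, 0]]' --fingers '[1, 1, 1, 1, 1]' --force 17.5

```text
time: 15.4
position: [0.4568, -0.06, 0.0298]
tool_rot: [3.141, -0.003, 0.0]
ft_force: [0.3, -3.5, 1.0]
grip_width: 0.58
```

Request:
send_rows --rotation '[[0, 0, 0], [0, 0, 0], [0, 0, 0], [0, 0, 0], [0, 0, 0], [0, 0, 0], [0, 0, 0], [0, 0, 0], [0, 0, 0], [0, 0, 0]]' --slide '[[0, 1, 0], [0, 3, 0], [0, 6, 0], [0, 10, 0], [0, 15, 0], [0, 21, 0], [0, 27, 0], [0, 33, 0], [0, 38, 0], [0, 40, 0]]' --fingers '[1, 1, 1, 1, 1, 1, 1, 1, 1, 1]'

```text
time: 16.4
position: [0.4568, -0.0979, 0.0297]
tool_rot: [-3.138, 0.004, 0.001]
ft_force: [0.7, 5.7, 2.0]
grip_width: 0.581
```

```bash
python3 look.py w15; python3 ts.py 15
```

```text
[ 0.4568 -0.0979  0.0297] [-0.8745  0.3387  1.1561  2.1451 -0.4038  0.8981 -1.0529] [0.7131 5.6887 1.9626] 0.5810551307853996 16.4
head -90.13643396191785
```

View pics/scene15b.png

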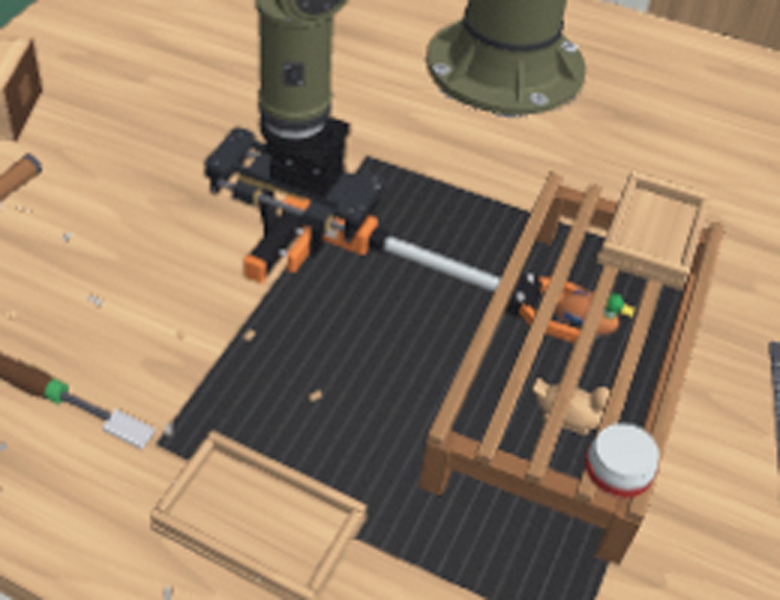

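View pics/top15b.png

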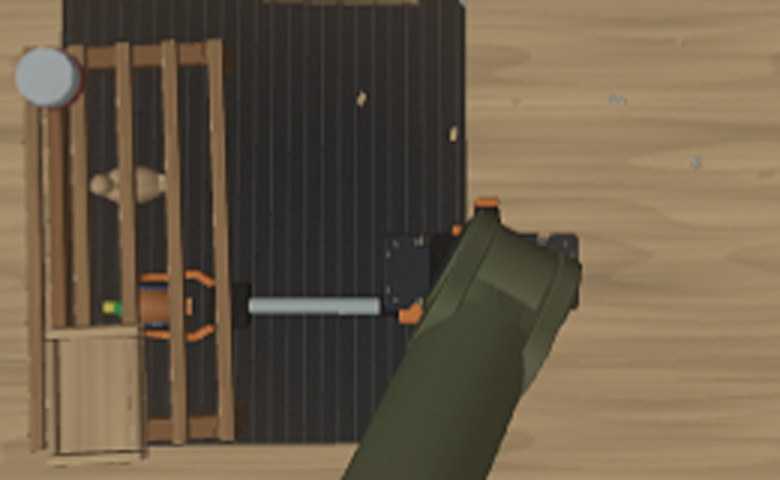

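Request:
send_rows --rotation '[[0, 0, 0], [0, 0, 0], [0, 0, 0], [0, 0, 0], [0, 0, 0], [0, 0, 0], [0, 0, 0], [0, 0, 0], [0, 0, 0], [0, 0, 0], [0, 0, 0], [0, 0, 0]]' --slide '[[0, 2, -0.3], [0, 6, -0.4], [0, 13, -0.4], [0, 21, -0.4], [0, 30, -0.4], [0, 39, -0.4], [0, 48, -0.4], [0, 57, -0.4], [0, 66, -0.4], [0, 74, -0.4], [0, 79, -0.4], [0, 81, -0.4]]' --fingers '[1, 1, 1, 1, 1, 1, 1, 1, 1, 1, 1, 1]'

```text
time: 17.75
position: [0.4564, -0.1816, 0.0301]
tool_rot: [3.141, -0.004, -0.0]
ft_force: [-0.0, 2.8, -2.2]
grip_width: 0.582
```

```bash
python3 look.py w16; python3 ts.py 16
```

```text
[ 0.4564 -0.1816  0.0301] [-0.6448  0.3946  1.11    2.09   -0.4476  0.9191 -0.8575] [-0.0026  2.8343 -2.1706] 0.5815154620889371 17.75
head -90.1532625358059
```

View pics/scene16b.png

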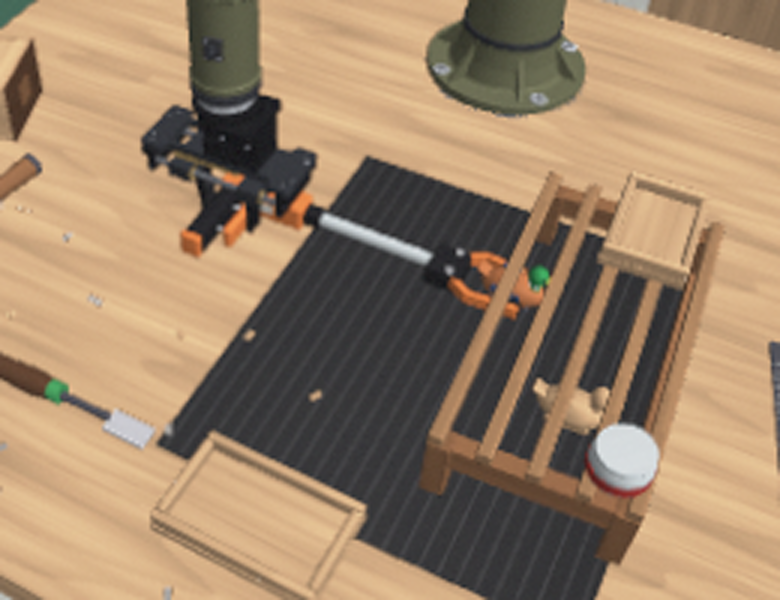

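Request:
send_rows --rotation '[[0, 0, 0], [0, 0, 0], [0, 0, 0], [0, 0, 0], [0, 0, 0], [0, 0, 0], [0, 0, 0], [0, 0, 0], [0, 0, 0], [0, 0, 0], [0, 0, 0], [0, 0, 0]]' --slide '[[0, 2, 0.1], [0, 6, 0.2], [0, 13, 0.2], [0, 22, 0.2], [0, 32, 0.2], [0, 42, 0.2], [0, 52, 0.2], [0, 62, 0.2], [0, 72, 0.2], [0, 81, 0.2], [0, 87, 0.2], [0, 90, 0.2]]' --fingers '[1, 1, 1, 1, 1, 1, 1, 1, 1, 1, 1, 1]'

```text
time: 19.1
position: [0.4562, -0.2717, 0.0299]
tool_rot: [3.141, -0.004, -0.0]
ft_force: [-0.8, 4.0, -0.7]
grip_width: 0.579
```

Request:
send_rows --rotation '[[0, 0, 0], [0, 0, 0], [0, 0, 0], [0, 0, 0], [0, 0, 0], [0, 0, 0]]' --slide '[[0, 2, 0], [0, 6, 0], [0, 11, 0], [0, 14, 0], [0, 15, 0], [0, 15, 0]]' --fingers '[1, 1, 1, 1, 1, 1]'

```text
time: 19.7
position: [0.4563, -0.2862, 0.03]
tool_rot: [3.141, -0.003, 0.0]
ft_force: [0.3, 1.7, -1.0]
grip_width: 0.582
```

```bash
python3 look.py w17; python3 ts.py 17
```

```text
[ 0.4563 -0.2862  0.03  ] [-0.3547  0.4931  1.0364  1.977  -0.5182  0.9644 -0.6344] [ 0.338   1.6823 -1.0179] 0.5815303456778792 19.7
head -90.1169070520071
```

View pics/scene17b.png

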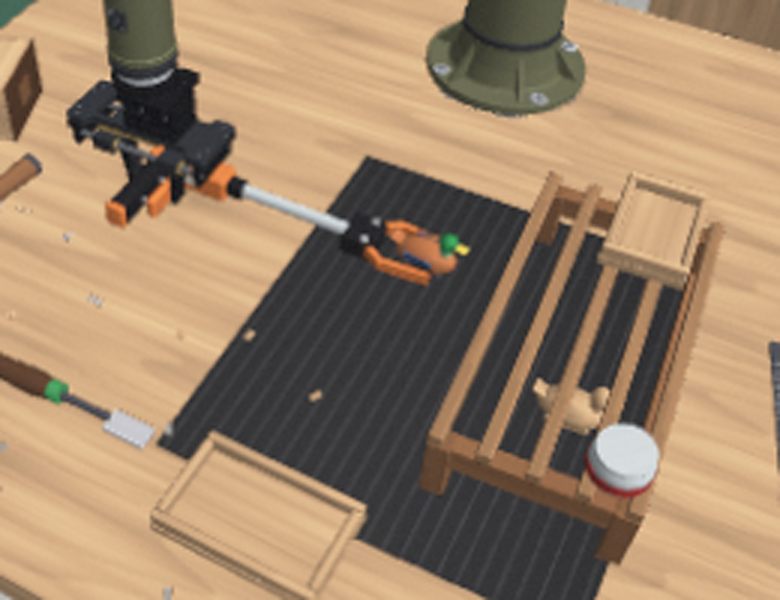

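View pics/top17b.png

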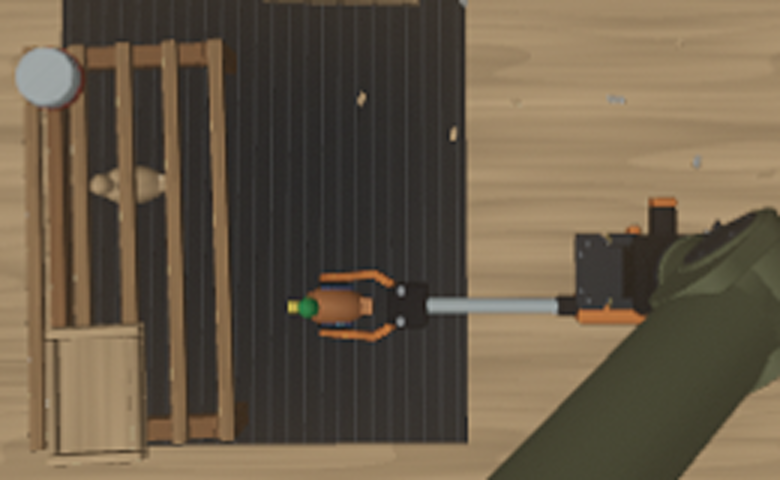

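Request:
send_rows --rotation '[[0, 0, 0], [0, 0, 0], [0, 0, 0]]' --slide '[[0, 0, 0.2], [0, 0, 0.4], [0, 0, 0.4]]' --fingers '[1, 1, 1]' --force 13

```text
time: 20.15
position: [0.4564, -0.2862, 0.0298]
tool_rot: [3.141, -0.003, 0.0]
ft_force: [-0.4, 0.8, 0.2]
grip_width: 0.582
```

Request:
send_rows --rotation '[[0, 0, 0], [0, 0, 0], [0, 0, 0]]' --slide '[[0, 0, 0], [0, 0, 0], [0, 0, 0]]' --fingers '[1, 1, 1]' --force 10.5

```text
time: 20.45
position: [0.4565, -0.2857, 0.0296]
tool_rot: [-3.141, 0.002, -0.0]
ft_force: [-0.8, 2.1, 0.5]
grip_width: 0.589
```

Request:
send_rows --rotation '[[0, 0, 0], [0, 0, 0], [0, 0, 0], [0, 0, 0]]' --slide '[[0, 0, 0], [0, 0, 0], [0, 0, 0], [0, 0, 0]]' --fingers '[1, 1, 1, 1]' --force 6

```text
time: 20.85
position: [0.4565, -0.2857, 0.0295]
tool_rot: [-3.141, 0.003, -0.0]
ft_force: [1.0, 3.3, -0.5]
grip_width: 0.689
```

```bash
python3 look.py w18; python3 ts.py 18
```

```text
[ 0.4565 -0.2857  0.0295] [-0.3545  0.4935  1.0354  1.9774 -0.5192  0.964  -0.6339] [ 0.9985  3.3394 -0.5371] 0.6891304267954771 20.85
head -90.09644366214569
```

View pics/scene18b.png

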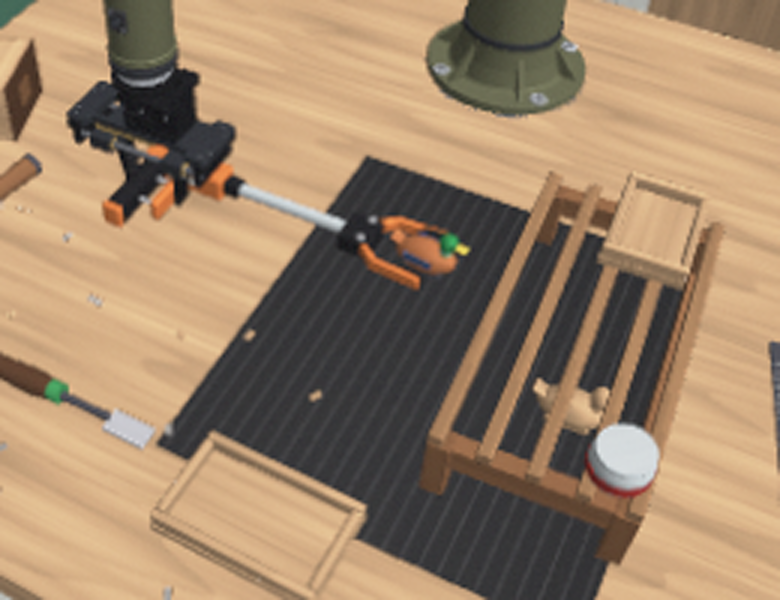

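View pics/top18b.png

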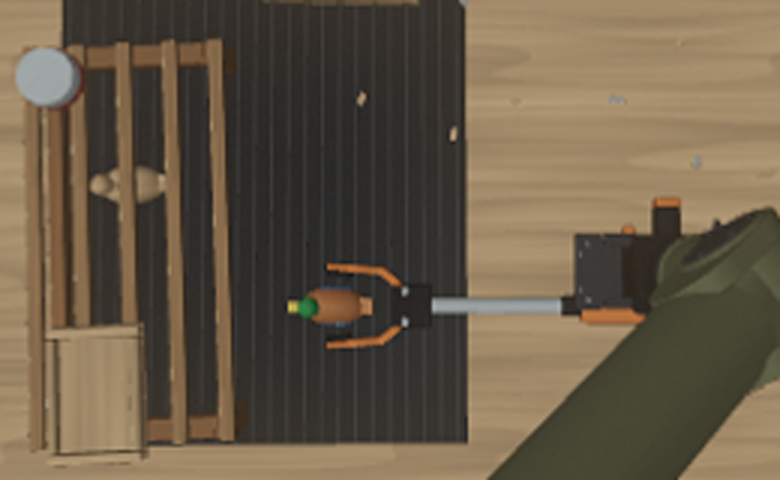

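Request:
send_rows --rotation '[[0, 0, 0], [0, 0, 0], [0, 0, 0], [0, 0, 0], [0, 0, 0], [0, 0, 0], [0, 0, 0]]' --slide '[[0, 2, 0], [0, 7, 0], [0, 14, 0], [0, 22, 0], [0, 28, 0], [0, 30, 0], [0, 30, 0]]' --fingers '[1, 1, 1, 1, 1, 1, 1]'

```text
time: 21.7
position: [0.4561, -0.3173, 0.0297]
tool_rot: [3.14, -0.004, 0.0]
ft_force: [0.6, -0.4, -0.6]
grip_width: 0.69
```

Request:
send_rows --rotation '[[0, 0, 0], [0, 0, 0], [0, 0, 0], [0, 0, 0], [0, 0, 0], [0, 0, 0]]' --slide '[[0, 0, 0], [0, 0, 0], [0, 0, 0], [0, 0, 0], [0, 0, 0], [0, 0, 0]]' --fingers '[-1, -1, -1, -1, -1, -1]'

```text
time: 22.3
position: [0.4564, -0.3157, 0.0296]
tool_rot: [-3.142, 0.003, -0.0]
ft_force: [-0.1, 0.1, 0.2]
grip_width: 0.995
```

```bash
python3 look.py w19; python3 ts.py 19
```

```text
[ 0.4564 -0.3157  0.0296] [-0.2765  0.5248  1.0153  1.937  -0.5382  0.9804 -0.5795] [-0.0756  0.0998  0.1966] 0.9948104528088576 22.3
head -90.09247734106586
```

View pics/w19b.png

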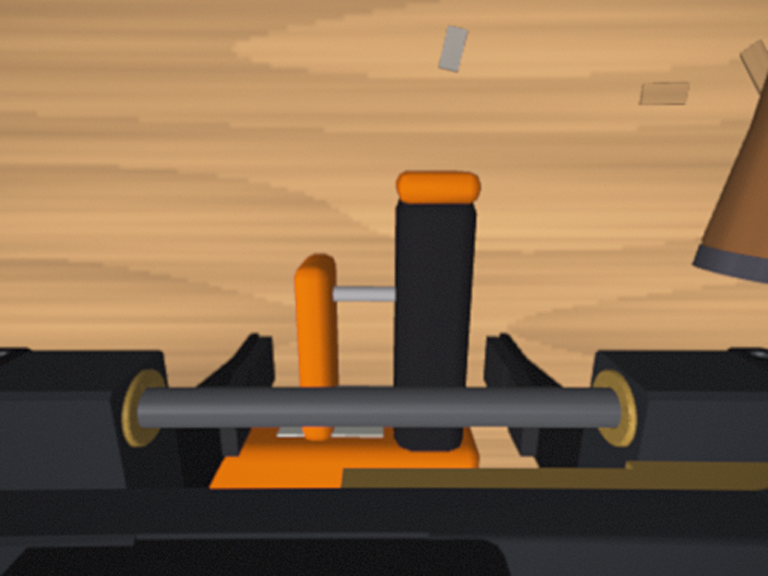

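View pics/top19b.png

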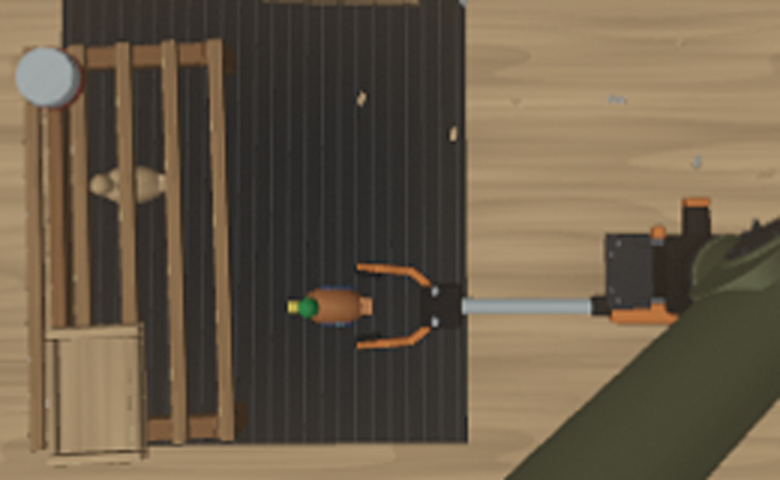

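Hand open, 11–13 mm clear both sides; duck stands free. Raise straight up and check.

Request:
send_rows --rotation '[[0, 0, 0], [0, 0, 0], [0, 0, 0], [0, 0, 0], [0, 0, 0], [0, 0, 0], [0, 0, 0], [0, 0, 0]]' --slide '[[0, 0, -8], [0, 0, -25], [0, 0, -50], [0, 0, -80], [0, 0, -110], [0, 0, -140], [0, 0, -150], [0, 0, -150]]' --fingers '[-1, -1, -1, -1, -1, -1, -1, -1]'

```text
time: 23.25
position: [0.4573, -0.3165, 0.1816]
tool_rot: [3.141, -0.003, 0.006]
ft_force: [0.1, 0.2, -0.2]
grip_width: 0.998
```

```bash
python3 look.py w20; python3 ts.py 20; python3 - <<'E'
from bench import *
from h import *
np.set_printoptions(precision=4,suppress=True)
t=camera_model("top");s=camera_model("scene")
im=cv2.cvtColor(cv2.imread("pics/top20.png"),cv2.COLOR_BGR2HSV); sm=cv2.cvtColor(cv2.imread("pics/scene20.png"),cv2.COLOR_BGR2HSV)
def c(h,lo,hi):
    m=cv2.inRange(h,lo,hi); k,l,st,ce=cv2.connectedComponentsWithStats(m)
    return [(ce[i],st[i,4]) for i in range(1,k) if st[i,4]>8]
for n,h in(("t",im[180:280,150:260]),("s",sm[150:220,250:350])):
    print(n,"green",c(h,(45,120,40),(85,255,255)),"yellow",c(h,(24,140,120),(34,255,255)))
a=cv2.absdiff(cv2.imread("pics/top0.png"),cv2.imread("pics/top20.png")).max(2)
cv2.imwrite("pics/diff.png",a)
E
```

```text
[ 0.4573 -0.3165  0.1816] [-0.4405  0.3081  1.178   1.8083 -0.3049  1.2238 -0.7467] [ 0.057   0.2499 -0.1914] 0.998291846280424 23.25
head -90.09816226627572
t green [(array([72.1515, 52.1818]), np.int32(33))] yellow [(array([66.9, 51.8]), np.int32(10))]
s green [(array([69.2143, 30.2857]), np.int32(28))] yellow []
```

View pics/scene20b.png

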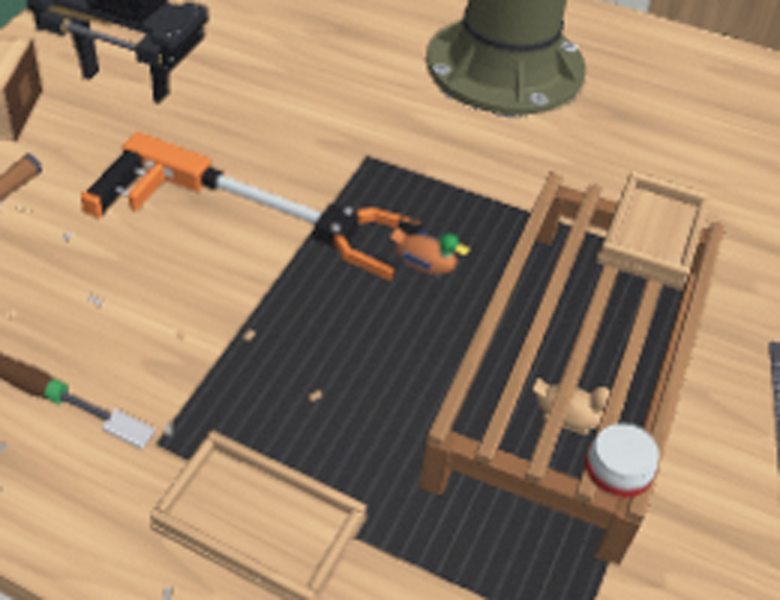

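View pics/diff.png

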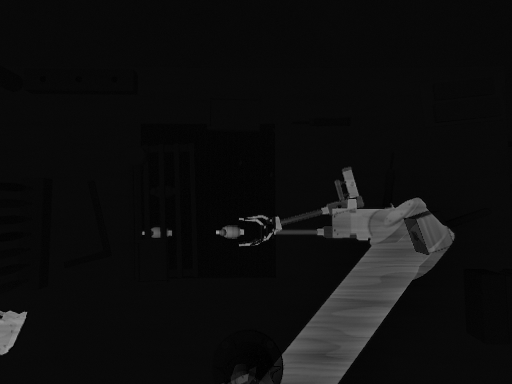

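View pics/top20b.png

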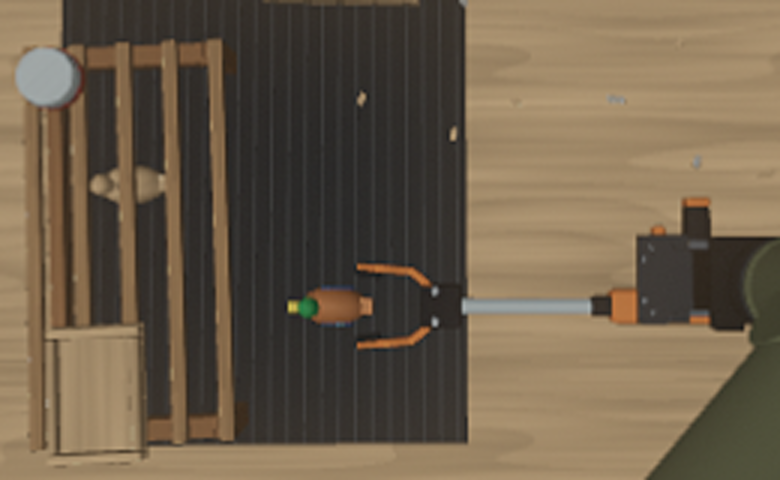

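```bash
python3 - <<'E'
from bench import *
from h import *
t=camera_model("top");s=camera_model("scene")
print(tri([(t,(222.15,232.2)),(s,(319.2,180.3))]))
print(onz(t,[(119.67+372/3,129.67+306/3),(119.67+288/3,129.67+307/3)],.04))
print(close_job())
E
```

```text
(array([0.41675126, 0.0750051 , 0.05129503]), [np.float64(0.0015987993751611538), np.float64(0.0015987993751611267)])
[[0.41653604 0.01059135 0.04      ]
 [0.4159972  0.09777833 0.04      ]]
the job is handed in; nothing more can be done
None
```

The duck is out from under the rack and standing upright on the open bench, untouched. The reacher lies flat just behind it, let go. I handed the job in at about 23 s; it reports no verdict.

- **Approach:** I took the reacher by its pistol grip and trigger and turned it square to the duck with the trigger fully pulled. I then eased the squeeze to 6 N so the jaws sprang open and slid them in around the duck.
- **Grip and draw:** I raised the squeeze in steps to 17.5 N and drew the duck out about 226 mm. Pad forces can't be read directly. From the wrist drag at the stops between moves (up to 5.7 N) I estimate about 4.6 N per pad, against the 7 N limit. I then let go, backed the reacher off 30 mm, opened the hand and raised it.

Last checks:
- **Duck:** its middle is at about (0.416, 0.05) m, roughly 100 mm in front of the rack's front edge, with the beak about 55 mm clear. Its head measured about 51 mm up, as it should for an upright duck. The pictures show open gaps to both jaws.
- **Everything else:** comparing the first and last top pictures shows only the duck, the reacher and the arm have moved. The arm hides a little of that view.
- **Disagreements:** the duck's length first measured 89 mm against the stated 82, and the corner heights of the reacher body scattered between 8 and 43 mm. I used the stated 34 mm there, after two wrist views agreed on its position to within 1 mm.

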